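Set soldered boxes to cool on collapsed dome posts

ROBOT

A 6-joint arm with a two-finger parallel gripper is mounted at the origin on a cart in front of the work surface, level with it; the furniture and walls round the work are solid. World frame = base frame: x ahead of the robot, y to its left, z up, the work surface at z = 0. Lengths are in m, angles in rad, forces in N, time in s.
With the tool pointing down it reaches from about 0.35 to 0.975 m from the base axis. Payload 4.9 kg.
Tool frame: the origin (TCP) lies at the very end of the fingers, on their centre line; the grasp point (between the pads) lies 19 mm behind it; z points along the fingers, y is the line along which they close (so a half turn about z gives the same grasp; the last joint's range is limited). The gripper opens to 85 mm and grips with 20 to 120 N. Pads are 22 mm wide; open, the fingers measure 114 mm over their backs; the gripper's body (76 mm by 85 mm) begins 54 mm behind the grasp point. The pads swing forward as they close: fully open they stand 13 mm farther back than shut.
Start: joints at [1.193, 0.053, 1.613, -0, 1.476, -0.119], TCP at [0.16, 0.604, 0.194] pointing down, gripper open.
Joint ranges: [-3.01, 3.01], [-1.01, 2.22], [0.06, 2.58], [-1.02, 4.17], [0.09, 2.62], [-3.14, 3.14]. Speed limits (rad/s): [2.57, 2.57, 3.14, 3.14, 3.14, 3.14].

INTERFACE

Orientations are given as a unit quaternion [w, x, y, z].
In Python, from plant import state, optics, ticket, nets gives the robot as it stands. The module is installed in compiled form; this text tells all that it offers.
- The arm moves only by the shell command python3 -m inch 'ROWS' [OPENING]. ROWS is JSON, a list of rows, each an object of numbers: "dx", "dy", "dz": the shift along the tool's x, y, z as a fraction of full scale; "rx", "ry", "rz": the turn, a rotation vector about the tool's x, y, z as a fraction of full scale. In form: [{"dx": .., "dy": .., "dz": .., "rx": .., "ry": .., "rz": ..}, ...]. A call has 1 to 5 rows; each row is the pose to reach, as a shift and turn from the pose commanded when the call began, along the tool's axes at that moment; what a row does not reach only later rows make up. Full scale, the value 1, is 0.8 m for a shift and 1.5 rad for a turn. A row lasts 1/10 s, in which the tool goes at most 50 mm and 8.59 degrees, less where a joint would pass 70% of its speed; a pose out of reach is approached as far as the arm can. A call with a number of a shift or a turn outside -1 to 1 is refused whole. A call with a gripper value outside its range is refused whole. OPENING is the opening, from -1 (shut) to 1 (fully open), set as the call begins (- or left out, the last holds). The fingers move at their own pace and stop on an object; the grip force is fixed at half the most. Time passes only in rows, so rows that repeat a pose let the fingers close. It gives the time, the measured TCP pose, the force, the opening and the grip force at its end, in the units of the state.
- state(): the state, without advancing time (a new reading comes with each control period).
- optics.grab_frame(name): name is "side" or "top" or "wrist"; returns the picture (384x512x3 uint8, red, green, blue); there is no depth.
- optics.camera_info(name): a dict with "fx", "fy", "cx", "cy" (pixels), "R" (3x3) and "t" (3): a world point X has camera coordinates R X + t. Camera axes: x right, y down, z forward; pixel columns grow to the right and rows downward; lengths in m; the calibration is good to about 2 mm. A picture is of the moment at which its call begins: read the wrist's pose just before it. camera_info takes no time and is no camera call; for the wrist camera it gives the pose at the moment of the call.
- ticket.job_done(): hands the job in; it is judged then, once.
Trained networks look in the newest picture that a camera, given by its name, has taken for a name from the list of things; names that differ only in an ending like _2 or _b are one class to them, and where a whole thing is asked for, a point or a joint stands for the part that bears it (a point fixed in the world has none). Each returns a list of dicts, best first, with "confidence" (0 to 1); they miss things now and then, are a little off and sometimes report something else, mostly with a low value. They report only what shows in the picture. A call takes as long as a camera call. They do not tell look-alikes from the thing itself.
- nets.boxes_of(camera, name): "bbox" ([centre column, centre row, width, height] in pixels, round what is visible of it).
- nets.outline_of(camera, name): "pixels" (384x512 bool, what is visible of it) and "bbox" ([centre column, centre row, width, height] in pixels, round what is visible of it).
The state is a dict: "time": time; "joint_pos": joint angles; "joint_vel": joint speeds; "joint_efforts": joint torques, N m; "tool_pos": TCP position; "tool_rot": TCP orientation; "contact_force": force on the tool from outside, world axes, zero at the start; "ft_torque": the same for the moment, N m; "gripper_width": opening from 0.0 (shut) to 1.0 (fully open); "grasp_force": force on a finger pad.
Only numpy, scipy, OpenCV 4.12 (cv2) and the standard library are available. Lean on these libraries where they do the work, as an engineer would, in place of code of your own. Each camera call takes 0.05 s, during which the arm holds its last target. There are 200 camera calls.

TASK

Push the four telescoping posts fully home, on each the inner tube (the one with the domed head) first and the middle tube after it, while the copper boxes still lie where they are. Then set every copper box to cool by balancing it flat on a dome, centred and level, one box to a dome; any box may go on any dome.

Things in the scene. Friction and masses are not known exactly. Their poses are not given: they have to be found in the camera images.
- dome1 (a point): post 1: topmost point of the domed steel head (head 54 mm across, 16 mm high, dome radius 50 mm with a 7 mm flat at its very middle). Its height is 86 mm when both tubes are fully home, plus the two joint values. z up. The post's foot is a fixed 80 mm disc.
- inner1 (a joint): post 1: how far the inner tube (19 mm thick, carries the domed head) stands out of the middle tube, m; 0 = fully home, head resting on the middle tube's collar; at most 0.045. Slides with about 4.5 N of friction and stays where it is left
- mid1 (a joint): post 1: how far the middle tube (27 mm thick, with the head's tube inside) stands out of the fixed outer sleeve, m; 0 = fully home, its collar resting on the sleeve; at most 0.045. Slides with about 11 N of friction and stays, so pressing on the head sends the inner tube home first
- collar1 (a point): post 1: centre of the upper face of the middle tube's dark collar (34 mm across, 8 mm high); height 70 mm when the middle tube is home, plus its joint value
- dome2 (a point): post 2: topmost point of the domed steel head (head 54 mm across, 16 mm high, dome radius 50 mm with a 7 mm flat at its very middle). Its height is 86 mm when both tubes are fully home, plus the two joint values. z up. The post's foot is a fixed 80 mm disc.
- inner2 (a joint): post 2: how far the inner tube (19 mm thick, carries the domed head) stands out of the middle tube, m; 0 = fully home, head resting on the middle tube's collar; at most 0.045. Slides with about 4.5 N of friction and stays where it is left
- mid2 (a joint): post 2: how far the middle tube (27 mm thick, with the head's tube inside) stands out of the fixed outer sleeve, m; 0 = fully home, its collar resting on the sleeve; at most 0.045. Slides with about 11 N of friction and stays, so pressing on the head sends the inner tube home first
- collar2 (a point): post 2: centre of the upper face of the middle tube's dark collar (34 mm across, 8 mm high); height 70 mm when the middle tube is home, plus its joint value
- dome3 (a point): post 3: topmost point of the domed steel head (head 54 mm across, 16 mm high, dome radius 50 mm with a 7 mm flat at its very middle). Its height is 86 mm when both tubes are fully home, plus the two joint values. z up. The post's foot is a fixed 80 mm disc.
- inner3 (a joint): post 3: how far the inner tube (19 mm thick, carries the domed head) stands out of the middle tube, m; 0 = fully home, head resting on the middle tube's collar; at most 0.045. Slides with about 4.5 N of friction and stays where it is left
- mid3 (a joint): post 3: how far the middle tube (27 mm thick, with the head's tube inside) stands out of the fixed outer sleeve, m; 0 = fully home, its collar resting on the sleeve; at most 0.045. Slides with about 11 N of friction and stays, so pressing on the head sends the inner tube home first
- collar3 (a point): post 3: centre of the upper face of the middle tube's dark collar (34 mm across, 8 mm high); height 70 mm when the middle tube is home, plus its joint value
- dome4 (a point): post 4: topmost point of the domed steel head (head 54 mm across, 16 mm high, dome radius 50 mm with a 7 mm flat at its very middle). Its height is 86 mm when both tubes are fully home, plus the two joint values. z up. The post's foot is a fixed 80 mm disc.
- inner4 (a joint): post 4: how far the inner tube (19 mm thick, carries the domed head) stands out of the middle tube, m; 0 = fully home, head resting on the middle tube's collar; at most 0.045. Slides with about 4.5 N of friction and stays where it is left
- mid4 (a joint): post 4: how far the middle tube (27 mm thick, with the head's tube inside) stands out of the fixed outer sleeve, m; 0 = fully home, its collar resting on the sleeve; at most 0.045. Slides with about 11 N of friction and stays, so pressing on the head sends the inner tube home first
- collar4 (a point): post 4: centre of the upper face of the middle tube's dark collar (34 mm across, 8 mm high); height 70 mm when the middle tube is home, plus its joint value
- box1_center (a point): a closed copper box 54 x 38 x 14 mm (along its x, y, z), both faces alike and flat, about 90 g; the point is its centre, 7 mm above what it lies on. Lies flat on the pale soldering board (210 x 250 mm, 15 mm thick, fixed) at the start, about 10 cm from its neighbours. May be absent
- box2_center (a point): a closed copper box 54 x 38 x 14 mm (along its x, y, z), both faces alike and flat, about 90 g; the point is its centre, 7 mm above what it lies on. Lies flat on the pale soldering board (210 x 250 mm, 15 mm thick, fixed) at the start, about 10 cm from its neighbours. May be absent
- box3_center (a point): a closed copper box 54 x 38 x 14 mm (along its x, y, z), both faces alike and flat, about 90 g; the point is its centre, 7 mm above what it lies on. Lies flat on the pale soldering board (210 x 250 mm, 15 mm thick, fixed) at the start, about 10 cm from its neighbours. May be absent
- box4_center (a point): a closed copper box 54 x 38 x 14 mm (along its x, y, z), both faces alike and flat, about 90 g; the point is its centre, 7 mm above what it lies on. Lies flat on the pale soldering board (210 x 250 mm, 15 mm thick, fixed) at the start, about 10 cm from its neighbours. May be absent
- box1: the same box; origin at the centre of its underside as built
- box2: the same box; origin at the centre of its underside as built
- box3: the same box; origin at the centre of its underside as built
- box4: the same box; origin at the centre of its underside as built
Mind the look-alikes: they are no part of the job. What is shaped like the part that bears dome3 but red is not meant.

How it is judged:
On the way:
1. all tubes of all four posts are pushed fully home (each within 4 mm) while the boxes are still down (centres less than 60 mm above the table) (value of joint each of inner1, mid1, inner2, mid2, inner3, mid3, inner4, mid4 below 0.004 m and height (world z) of each of box1_center, box2_center, box3_center, box4_center below 0.06 m), for 0.2 s.
At the end, for the whole second after the job is handed in: all eight tubes home within 4 mm; every box present rests on a dome, its centre within 15 mm sideways of the dome's middle, within 0.25 rad of level and at rest, let go (value of joint each of inner1, mid1, inner2, mid2, inner3, mid3, inner4, mid4 below 0.004 m and ((horizontal distance between box1_center and dome1 below 0.015 m and z of box1_center in the frame of dome1 between 0.003 and 0.014 m and angle between the z axis of box1_center and the z axis of dome1, either way round below 0.25 rad) or (horizontal distance between box1_center and dome2 below 0.015 m and z of box1_center in the frame of dome2 between 0.003 and 0.014 m and angle between the z axis of box1_center and the z axis of dome2, either way round below 0.25 rad) or (horizontal distance between box1_center and dome3 below 0.015 m and z of box1_center in the frame of dome3 between 0.003 and 0.014 m and angle between the z axis of box1_center and the z axis of dome3, either way round below 0.25 rad) or (horizontal distance between box1_center and dome4 below 0.015 m and z of box1_center in the frame of dome4 between 0.003 and 0.014 m and angle between the z axis of box1_center and the z axis of dome4, either way round below 0.25 rad)) and ((horizontal distance between box2_center and dome1 below 0.015 m and z of box2_center in the frame of dome1 between 0.003 and 0.014 m and angle between the z axis of box2_center and the z axis of dome1, either way round below 0.25 rad) or (horizontal distance between box2_center and dome2 below 0.015 m and z of box2_center in the frame of dome2 between 0.003 and 0.014 m and angle between the z axis of box2_center and the z axis of dome2, either way round below 0.25 rad) or (horizontal distance between box2_center and dome3 below 0.015 m and z of box2_center in the frame of dome3 between 0.003 and 0.014 m and angle between the z axis of box2_center and the z axis of dome3, either way round below 0.25 rad) or (horizontal distance between box2_center and dome4 below 0.015 m and z of box2_center in the frame of dome4 between 0.003 and 0.014 m and angle between the z axis of box2_center and the z axis of dome4, either way round below 0.25 rad)) and ((horizontal distance between box3_center and dome1 below 0.015 m and z of box3_center in the frame of dome1 between 0.003 and 0.014 m and angle between the z axis of box3_center and the z axis of dome1, either way round below 0.25 rad) or (horizontal distance between box3_center and dome2 below 0.015 m and z of box3_center in the frame of dome2 between 0.003 and 0.014 m and angle between the z axis of box3_center and the z axis of dome2, either way round below 0.25 rad) or (horizontal distance between box3_center and dome3 below 0.015 m and z of box3_center in the frame of dome3 between 0.003 and 0.014 m and angle between the z axis of box3_center and the z axis of dome3, either way round below 0.25 rad) or (horizontal distance between box3_center and dome4 below 0.015 m and z of box3_center in the frame of dome4 between 0.003 and 0.014 m and angle between the z axis of box3_center and the z axis of dome4, either way round below 0.25 rad)) and ((horizontal distance between box4_center and dome1 below 0.015 m and z of box4_center in the frame of dome1 between 0.003 and 0.014 m and angle between the z axis of box4_center and the z axis of dome1, either way round below 0.25 rad) or (horizontal distance between box4_center and dome2 below 0.015 m and z of box4_center in the frame of dome2 between 0.003 and 0.014 m and angle between the z axis of box4_center and the z axis of dome2, either way round below 0.25 rad) or (horizontal distance between box4_center and dome3 below 0.015 m and z of box4_center in the frame of dome3 between 0.003 and 0.014 m and angle between the z axis of box4_center and the z axis of dome3, either way round below 0.25 rad) or (horizontal distance between box4_center and dome4 below 0.015 m and z of box4_center in the frame of dome4 between 0.003 and 0.014 m and angle between the z axis of box4_center and the z axis of dome4, either way round below 0.25 rad)) and linear speed of each of box1, box2, box3, box4 below 0.02 m/s and angular speed of each of box1, box2, box3, box4 below 0.3 rad/s); the robot touches nothing.
It fails at once if middle tube of post 1 pushed more than 8 mm while the inner tube in it still stands out more than 6 mm (distance of collar1 from where it was at the start of the episode above 0.008 m and value of joint inner1 above 0.006 m).
It fails at once if middle tube of post 2 pushed more than 8 mm while the inner tube in it still stands out more than 6 mm (distance of collar2 from where it was at the start of the episode above 0.008 m and value of joint inner2 above 0.006 m).
It fails at once if middle tube of post 3 pushed more than 8 mm while the inner tube in it still stands out more than 6 mm (distance of collar3 from where it was at the start of the episode above 0.008 m and value of joint inner3 above 0.006 m).
It fails at once if middle tube of post 4 pushed more than 8 mm while the inner tube in it still stands out more than 6 mm (distance of collar4 from where it was at the start of the episode above 0.008 m and value of joint inner4 above 0.006 m).
Of box1, box2, box3, box4 only 3 to 4 are there at a start; the rules pass over those that are not, and their reading is None.
At some moment in a run one of box1, box2, box3, box4 may be knocked a few centimetres aside while the robot is not near it.
Once in a run the grip may slacken for a moment while it holds something.
It also fails if it takes over 210 s, if anything falls off the work surface, if the arm or the gripper's body presses on something with over 40 N, if the wrist force passes 120 N, or if a joint passes its speed limit or range.

## Working session

There is one attempt and no reset: what is moved stays moved. The work goes in short steps, Python scripts to look and compute and a shell command to move; the robot and the scene stay as the last step left them, time stands still between calls to the robot, and variables do not carry over. Pictures are saved under pics/ and viewed, at most 14 in all, crops included, and the job is handed in when it is done.

```bash
mkdir -p pics; ls; python3 - <<'E'
from plant import state, optics, nets
import cv2,numpy as np
s=state();print(s)
for c in("side","top"):
    cv2.imwrite(f"pics/{c}0.png",optics.grab_frame(c)[:,:,::-1])
    i=optics.camera_info(c);print(c,i)
    for n in("dome1","collar1","box1"):
        for d in nets.boxes_of(c,n):print(c,n,np.round(d["bbox"],1),round(d["confidence"],2))
print(optics.camera_info("wrist"))
E
```

```text
pics
{'time': 0.0, 'joint_pos': array([ 1.19300053e+00,  5.33465950e-02,  1.61427803e+00,  1.08167250e-05,
        1.47598554e+00, -1.18976272e-01]), 'joint_vel': array([ 0.0006774 ,  0.00304651,  0.00045261, -0.00114042,  0.00035163,
       -0.00079462]), 'joint_efforts': array([ 2.37904431e-03, -3.93692636e+01, -3.70177031e+01,  1.93712174e-05,
        7.07997009e-03, -2.25653429e-05]), 'tool_pos': array([0.15968933, 0.60354561, 0.19297899]), 'tool_rot': array([-2.53210413e-04,  1.29049312e-01,  9.91637664e-01, -9.76472895e-04]), 'contact_force': array([-0.22770961, -0.16649462,  0.65360131]), 'ft_torque': array([ 0.00016849, -0.09268819,  0.009229  ]), 'grasp_force': 0.0, 'gripper_width': 1.000523306089434}
side {'fx': 499.3434493610437, 'fy': 499.3434493610437, 'cx': 256.65784773598995, 'cy': 193.787639865017, 'R': array([[-0.99193128, -0.12554907, -0.01760044],
       [-0.0595849 ,  0.58423249, -0.80939609],
       [ 0.11190168, -0.80181658, -0.58699931]]), 't': array([0.52875536, 0.10013678, 1.66824838])}
side dome1 [228.6 183.8  17.1  14. ] 0.73
side dome1 [286.9 164.7   7.6  
[... 893 characters left out ...]
19.   19.4  20.4] 0.82
top dome1 [349.5 165.7  21.3  20.7] 0.8
top dome1 [268.1 157.3  20.3  14.4] 0.73
top dome1 [345.4 224.8  15.9  18.2] 0.57
top collar1 [349.9 166.2  21.7  25.7] 0.59
top collar1 [267.7 157.5  19.   21.4] 0.53
top collar1 [345.6 224.4  18.   17.7] 0.53
top box1 [160.1 185.1  16.7  22.8] 0.76
top box1 [197.8 182.6  15.7  20.6] 0.69
top box1 [197.9 217.8  14.4  23.5] 0.63
{'fx': 310.3668185926909, 'fy': 310.3668185926909, 'cx': 254.13928333233164, 'cy': 189.90919883428296, 'R': array([[ 0.25619335,  0.96662502, -0.00101505],
       [ 0.92849062, -0.24579392,  0.2783712 ],
       [ 0.26883107, -0.07225931, -0.96047303]]), 't': array([-0.62497692, -0.03660296,  0.3800235 ])}
```

```bash
python3 -c "
import cv2,numpy as np
a=cv2.imread('pics/side0.png');b=cv2.imread('pics/top0.png');print(a.shape)
"
```

```text
(384, 512, 3)
```

View pics/side0.png

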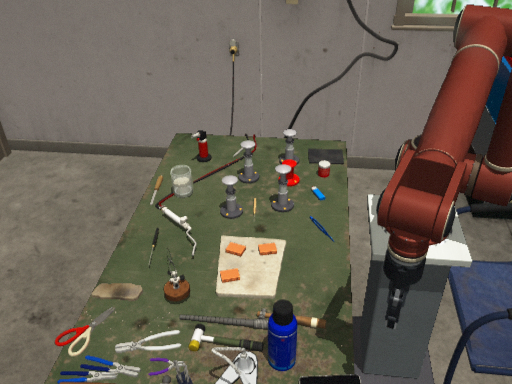

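View pics/top0.png

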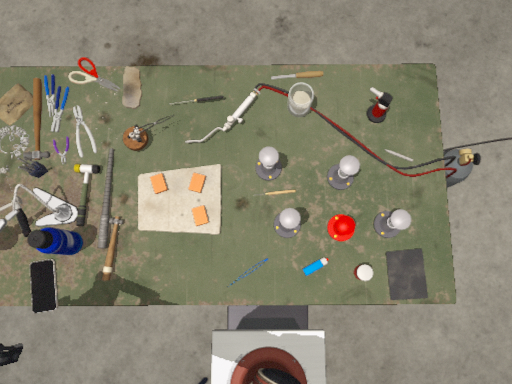

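The three boxes sit on the board at about (160,184), (197,183) and (200,216) in the top view. The grey domes are at about (269,157), (348,167), (290,218) and (400,219). The red one at (341,227) is the look-alike.

```bash
cat > h.py <<'E'
from plant import state, optics, nets
import cv2,numpy as np
from scipy.spatial.transform import Rotation as Ro
def ray(i,uv):
    d=i["R"].T@np.array([(uv[0]-i["cx"])/i["fx"],(uv[1]-i["cy"])/i["fy"],1]); return -i["R"].T@i["t"],d/np.linalg.norm(d)
def atz(i,uv,z):
    o,d=ray(i,uv); return o+d*(z-o[2])/d[2]
def tri(obs):
    A=np.zeros((3,3));b=np.zeros(3)
    rs=[ray(i,u) for i,u in obs]
    for o,d in rs:
        P=np.eye(3)-np.outer(d,d);A+=P;b+=P@o
    X=np.linalg.solve(A,b);return X,[np.linalg.norm((np.eye(3)-np.outer(d,d))@(X-o)) for o,d in rs]
def tool(X):
    "offset of world point from TCP in tool axes, full-scale units"
    s=state();R=Ro.from_quat(np.r_[s["tool_rot"][1:],s["tool_rot"][0]]);return R.inv().apply(X-s["tool_pos"])/0.8
def rot():
    s=state();return Ro.from_quat(np.r_[s["tool_rot"][1:],s["tool_rot"][0]]).as_matrix()
E
python3 - <<'E'
from h import *
S,T=optics.camera_info("side"),optics.camera_info("top")
for a,b in[((269,157),(230,182)),((348,165),(248,146)),((290,217),(283,170)),((400,218.5),(290,133)),((341,227),(289,164)),
  ((160.1,184.5),(229.9,274)),((197.8,182.6),(235,248)),((199.9,216.5),(266,248))]:
    X,e=tri([(T,a),(S,b)]);print(a,X.round(3),np.round(e,3))
print(rot().round(3))
E
sed -n 1,1p h.py; python3 -m inch '[{"rz":0.0867},{"rz":0.1727},{"rz":0.1727}]' -1
```

```text
(269, 157) [ 0.623 -0.006  0.123] [0.002 0.002]
(348, 165) [ 0.593 -0.219  0.139] [0.003 0.003]
(290, 217) [ 0.452 -0.06   0.147] [0.003 0.003]
(400, 218.5) [ 0.449 -0.353  0.126] [0.003 0.003]
(341, 227) [ 0.436 -0.204  0.079] [0.001 0.001]
(160.1, 184.5) [0.571 0.318 0.02 ] [0.001 0.001]
(197.8, 182.6) [0.575 0.206 0.021] [0. 0.]
(199.9, 216.5) [0.476 0.197 0.022] [0.002 0.002]
[[-0.967  0.256 -0.   ]
 [ 0.256  0.967 -0.   ]
 [ 0.    -0.    -1.   ]]
from plant import state, optics, netsvalidation failed for argument at $[0]...
```

```bash
python3 -m inch '[{"dx":0,"dy":0,"dz":0,"rx":0,"ry":0,"rz":-0.09},{"dx":0,"dy":0,"dz":0,"rx":0,"ry":0,"rz":-0.173},{"dx":0,"dy":0,"dz":0,"rx":0,"ry":0,"rz":-0.173}]' -1; python3 -c "
from h import *
print(rot().round(3),tool(np.array([.623,-.006,.24])).round(3))"
```

```text
time: 0.7
tool_pos: [0.1599, 0.6042, 0.1942]
tool_rot: [-0.0, -0.0, 1.0, -0.0]
contact_force: [0.6, -0.0, 0.4]
gripper_width: 0.514
grasp_force: 0.0
[[-1. -0. -0.]
 [-0.  1. -0.]
 [ 0. -0. -1.]] [-0.578 -0.763 -0.057]
```

```bash
R='{"dx":-0.1625,"dy":-0.264,"dz":-0.0275,"rx":0,"ry":0,"rz":0}'; 
python3 -m inch '[{"dx":-0.1625,"dy":-0.264,"dz":-0.0275,"rx":0,"ry":0,"rz":0},{"dx":-0.1625,"dy":-0.264,"dz":-0.0275,"rx":0,"ry":0,"rz":0},{"dx":-0.1625,"dy":-0.264,"dz":-0.0275,"rx":0,"ry":0,"rz":0},{"dx":-0.1625,"dy":-0.264,"dz":-0.0275,"rx":0,"ry":0,"rz":0},{"dx":-0.1625,"dy":-0.264,"dz":-0.0275,"rx":0,"ry":0,"rz":0}]'
python3 -m inch '[{"dx":-0.1625,"dy":-0.264,"dz":-0.0275,"rx":0,"ry":0,"rz":0},{"dx":-0.1625,"dy":-0.264,"dz":-0.0275,"rx":0,"ry":0,"rz":0},{"dx":-0.1625,"dy":-0.264,"dz":-0.0275,"rx":0,"ry":0,"rz":0},{"dx":-0.1625,"dy":-0.264,"dz":-0.0275,"rx":0,"ry":0,"rz":0},{"dx":-0.1625,"dy":-0.264,"dz":-0.0275,"rx":0,"ry":0,"rz":0}]'
python3 -m inch '[{"dx":-0.1625,"dy":-0.264,"dz":-0.0275,"rx":0,"ry":0,"rz":0},{"dx":-0.1625,"dy":-0.264,"dz":-0.0275,"rx":0,"ry":0,"rz":0},{"dx":-0.1625,"dy":-0.264,"dz":-0.0275,"rx":0,"ry":0,"rz":0},{"dx":-0.1625,"dy":-0.264,"dz":-0.0275,"rx":0,"ry":0,"rz":0},{"dx":-0.1625,"dy":-0.264,"dz":-0.0275,"rx":0,"ry":0,"rz":0}]'
python3 - <<'E'
from h import *
f=optics.grab_frame("wrist");cv2.imwrite("pics/w1.png",f[:,:,::-1])
W=optics.camera_info("wrist")
for n in("dome1",):
    for d in nets.outline_of("wrist",n):
        m=d["pixels"];ys,xs=np.nonzero(m)
        print(n,np.round(d["bbox"],1),m.sum(),round(d["confidence"],2))
for X in((.623,-.006,.123),(.593,-.219,.139),(.452,-.06,.147),(.449,-.353,.126)):
    p=W["R"]@np.array(X)+W["t"];print(X,(p[:2]/p[2]*W["fx"]+[W["cx"],W["cy"]]).round(1))
E
```

```text
time: 1.2
tool_pos: [0.2907, 0.3914, 0.2166]
tool_rot: [0.0, 0.001, 1.0, 0.0]
contact_force: [1.4, 0.8, -0.7]
gripper_width: 0.003
grasp_force: 0.0
time: 1.7
tool_pos: [0.421, 0.1801, 0.2388]
tool_rot: [0.001, 0.001, 1.0, 0.0]
contact_force: [1.2, -0.2, 0.3]
gripper_width: -0.001
grasp_force: 0.0
time: 2.2
tool_pos: [0.5512, -0.0313, 0.2606]
tool_rot: [0.0, 0.001, 1.0, 0.0]
contact_force: [0.0, 0.1, 0.7]
gripper_width: 0.001
grasp_force: 0.0
dome1 [283.1 236.2  47.5  41.9] 1117 0.95
dome1 [ 68.  216.8  53.9  50.8] 2255 0.73
dome1 [84.2 60.3 50.  50.8] 2021 0.62
dome1 [224.8  61.8  63.6  67. ] 3331 0.56
(0.623, -0.006, 0.123) [283.3 230.1]
(0.593, -0.219, 0.139) [ 79.8 210.8]
(0.452, -0.06, 0.147) [227.8  62.4]
(0.449, -0.353, 0.126) [-78.2  64.5]
```

View pics/w1.png

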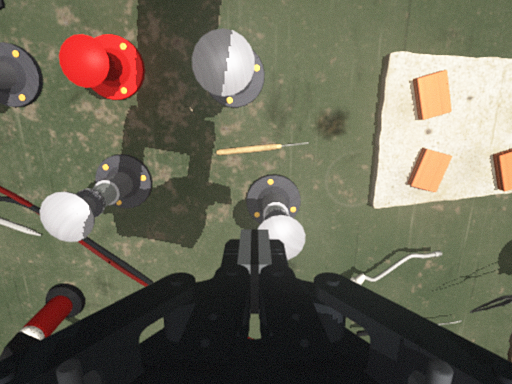

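```bash

python3 -m inch '[{"dx":-0.09,"dy":0.031,"dz":0.07,"rx":0,"ry":0,"rz":0},{"dx":-0.09,"dy":0.031,"dz":0.07,"rx":0,"ry":0,"rz":0},{"dx":-0.09,"dy":0.031,"dz":0.145,"rx":0,"ry":0,"rz":0},{"dx":-0.09,"dy":0.031,"dz":0.145,"rx":0,"ry":0,"rz":0},{"dx":-0.09,"dy":0.031,"dz":0.145,"rx":0,"ry":0,"rz":0}]'
python3 -m inch '[{"dx":0,"dy":0,"dz":0.006,"rx":0,"ry":0,"rz":0},{"dx":0,"dy":0,"dz":0.012,"rx":0,"ry":0,"rz":0},{"dx":0,"dy":0,"dz":0.018,"rx":0,"ry":0,"rz":0},{"dx":0,"dy":0,"dz":0.024,"rx":0,"ry":0,"rz":0},{"dx":0,"dy":0,"dz":0.03,"rx":0,"ry":0,"rz":0}]'
python3 -m inch '[{"dx":0,"dy":0,"dz":0.003,"rx":0,"ry":0,"rz":0},{"dx":0,"dy":0,"dz":0.006,"rx":0,"ry":0,"rz":0},{"dx":0,"dy":0,"dz":0.009,"rx":0,"ry":0,"rz":0},{"dx":0,"dy":0,"dz":0.012,"rx":0,"ry":0,"rz":0},{"dx":0,"dy":0,"dz":0.015,"rx":0,"ry":0,"rz":0}]'
```

```text
time: 2.8
tool_pos: [0.62, -0.0036, 0.1414]
tool_rot: [-0.003, 0.0, 1.0, 0.0]
contact_force: [-0.3, -0.4, 0.6]
gripper_width: -0.004
grasp_force: 0.0
time: 3.3
tool_pos: [0.6226, -0.0044, 0.1205]
tool_rot: [0.0, -0.0, 1.0, -0.0]
contact_force: [0.3, 0.0, -0.1]
gripper_width: 0.002
grasp_force: 0.0
time: 3.8
tool_pos: [0.6224, -0.0043, 0.1081]
tool_rot: [0.0, -0.0, 1.0, -0.0]
contact_force: [-0.4, 0.2, 0.8]
gripper_width: 0.001
grasp_force: 0.0
```

```bash
python3 - <<'E'
from h import *
a=optics.grab_frame("wrist")[200:330,150:370];b=optics.grab_frame("side")[110:260,170:320]
cv2.imwrite("pics/c1.png",np.hstack([cv2.resize(a,(440,390)),cv2.resize(b,(390,390),interpolation=2)])[:,:800,::-1])
E
```

```text
(no output)
```

View pics/c1.png

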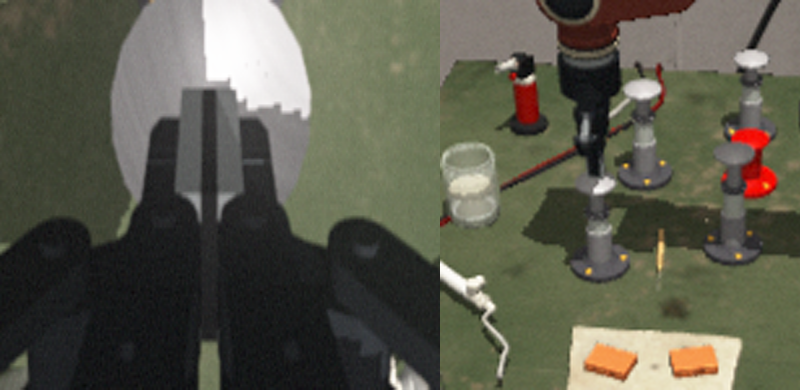

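The fingers are over the middle of post 1's head, right at its top and not yet pressing. I'll keep going down.

```bash

python3 -m inch '[{"dx":0,"dy":0,"dz":0.003,"rx":0,"ry":0,"rz":0},{"dx":0,"dy":0,"dz":0.006,"rx":0,"ry":0,"rz":0},{"dx":0,"dy":0,"dz":0.009,"rx":0,"ry":0,"rz":0},{"dx":0,"dy":0,"dz":0.012,"rx":0,"ry":0,"rz":0},{"dx":0,"dy":0,"dz":0.015,"rx":0,"ry":0,"rz":0}]'
python3 -m inch '[{"dx":0,"dy":0,"dz":0.003,"rx":0,"ry":0,"rz":0},{"dx":0,"dy":0,"dz":0.006,"rx":0,"ry":0,"rz":0},{"dx":0,"dy":0,"dz":0.009,"rx":0,"ry":0,"rz":0},{"dx":0,"dy":0,"dz":0.012,"rx":0,"ry":0,"rz":0},{"dx":0,"dy":0,"dz":0.012,"rx":0,"ry":0,"rz":0}]'
```

```text
time: 4.4
tool_pos: [0.6227, -0.0043, 0.0965]
tool_rot: [0.0, -0.0, 1.0, -0.0]
contact_force: [-0.7, 0.2, 2.9]
gripper_width: -0.002
grasp_force: 1.8
time: 4.9
tool_pos: [0.6224, -0.0043, 0.0861]
tool_rot: [0.0, -0.0, 1.0, -0.0]
contact_force: [1.7, -0.1, 1.1]
gripper_width: -0.001
grasp_force: 0.8
```

```bash

python3 -m inch '[{"dx":0,"dy":0,"dz":0.001,"rx":0,"ry":0,"rz":0},{"dx":0,"dy":0,"dz":0.002,"rx":0,"ry":0,"rz":0}]'
python3 -m inch '[{"dx":0,"dy":0,"dz":0.001,"rx":0,"ry":0,"rz":0},{"dx":0,"dy":0,"dz":0.002,"rx":0,"ry":0,"rz":0}]'
python3 - <<'E'
from h import *
a=optics.grab_frame("wrist")[200:330,150:370];b=optics.grab_frame("side")[110:260,170:320]
cv2.imwrite("pics/c2.png",np.hstack([cv2.resize(a,(440,390)),cv2.resize(b,(390,390),interpolation=2)])[:,:800,::-1])
E
```

```text
time: 5.1
tool_pos: [0.6225, -0.0043, 0.0851]
tool_rot: [0.0, -0.0, 1.0, -0.0]
contact_force: [0.3, -0.2, 3.6]
gripper_width: -0.0
grasp_force: 1.7
time: 5.3
tool_pos: [0.6224, -0.0043, 0.0835]
tool_rot: [0.0, -0.0, 1.0, -0.0]
contact_force: [0.8, -0.1, 2.4]
gripper_width: -0.002
grasp_force: 1.7
```

View pics/c2.png

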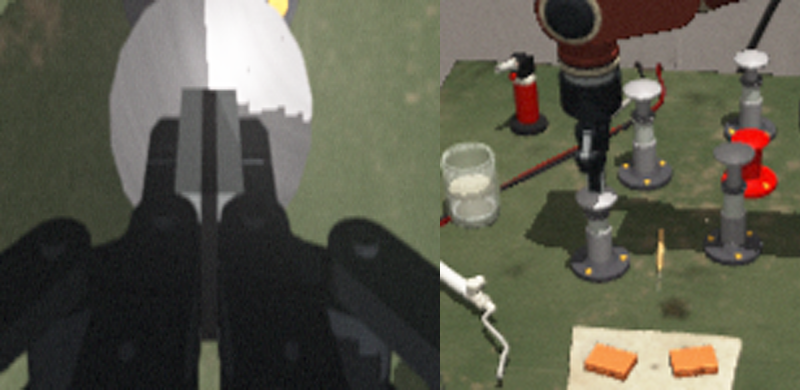

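```bash

python3 -m inch '[{"dx":0,"dy":0,"dz":0.002,"rx":0,"ry":0,"rz":0},{"dx":0,"dy":0,"dz":0.004,"rx":0,"ry":0,"rz":0},{"dx":0,"dy":0,"dz":0.005,"rx":0,"ry":0,"rz":0}]'
python3 -m inch '[{"dx":0,"dy":0,"dz":0.002,"rx":0,"ry":0,"rz":0},{"dx":0,"dy":0,"dz":0.004,"rx":0,"ry":0,"rz":0}]'
python3 -m inch '[{"dx":0,"dy":0,"dz":0.002,"rx":0,"ry":0,"rz":0},{"dx":0,"dy":0,"dz":0.002,"rx":0,"ry":0,"rz":0}]'
```

```text
time: 5.7
tool_pos: [0.6224, -0.0043, 0.0792]
tool_rot: [0.0, -0.0, 1.0, -0.0]
contact_force: [0.9, -0.2, 3.9]
gripper_width: 0.001
grasp_force: 1.7
time: 5.9
tool_pos: [0.6224, -0.0043, 0.0761]
tool_rot: [0.0, -0.0, 1.0, -0.0]
contact_force: [0.7, -0.4, 3.8]
gripper_width: -0.001
grasp_force: 1.7
time: 6.1
tool_pos: [0.6224, -0.0043, 0.0742]
tool_rot: [-0.0, -0.0, 1.0, -0.0]
contact_force: [1.8, -0.9, 1.5]
gripper_width: 0.0
grasp_force: 1.0
```

```bash

python3 -m inch '[{"dx":0,"dy":0,"dz":0.002,"rx":0,"ry":0,"rz":0},{"dx":0,"dy":0,"dz":0.004,"rx":0,"ry":0,"rz":0},{"dx":0,"dy":0,"dz":0.006,"rx":0,"ry":0,"rz":0}]'
python3 - <<'E'
from h import *
b=optics.grab_frame("side")[110:260,170:320]
W=optics.camera_info("wrist");p=W["R"]@state()["tool_pos"]+W["t"];print(p[:2]/p[2]*W["fx"]+[W["cx"],W["cy"]])
S=optics.camera_info("side");p=S["R"]@state()["tool_pos"]+S["t"];print(p[:2]/p[2]*S["fx"]+[S["cx"],S["cy"]])
cv2.imwrite("pics/c3.png",cv2.resize(b,(600,600),interpolation=2)[:,:,::-1])
E
```

```text
time: 6.4
tool_pos: [0.6224, -0.0043, 0.0708]
tool_rot: [-0.0, -0.0, 1.0, -0.0]
contact_force: [-2.8, -1.1, 9.4]
gripper_width: 0.003
grasp_force: 4.5
[253.82337207 217.81741586]
[230.40283362 194.77599237]
```

View pics/c3.png

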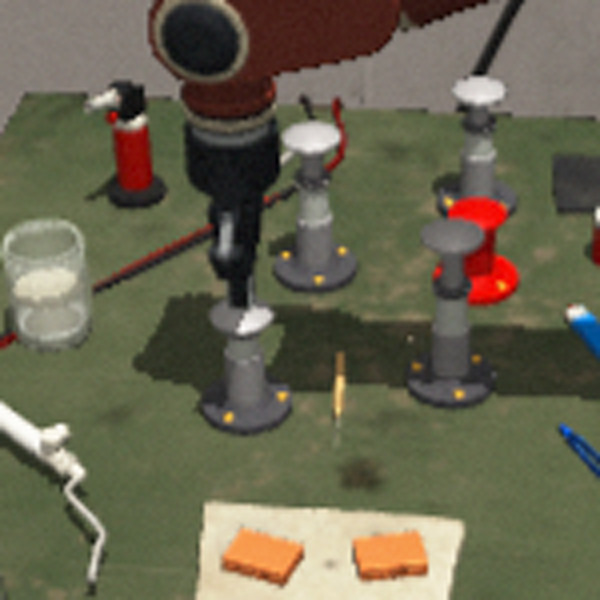

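The tips sit about 27 mm short of the reported TCP, judging by both the side and wrist views. I'll use the hard stop of a post at home (86 mm) to calibrate that.

```bash

python3 -m inch '[{"dx":0,"dy":0,"dz":0.002,"rx":0,"ry":0,"rz":0},{"dx":0,"dy":0,"dz":0.004,"rx":0,"ry":0,"rz":0},{"dx":0,"dy":0,"dz":0.006,"rx":0,"ry":0,"rz":0}]'
python3 -m inch '[{"dx":0,"dy":0,"dz":0.002,"rx":0,"ry":0,"rz":0},{"dx":0,"dy":0,"dz":0.004,"rx":0,"ry":0,"rz":0}]'
python3 -m inch '[{"dx":0,"dy":0,"dz":0.002,"rx":0,"ry":0,"rz":0},{"dx":0,"dy":0,"dz":0.004,"rx":0,"ry":0,"rz":0}]'

```

```text
time: 6.75
tool_pos: [0.6225, -0.0043, 0.0663]
tool_rot: [-0.0, -0.0, 1.0, -0.0]
contact_force: [-1.9, 0.8, 9.0]
gripper_width: -0.001
grasp_force: 4.5
time: 6.95
tool_pos: [0.6225, -0.0043, 0.0631]
tool_rot: [-0.0, -0.0, 1.0, -0.0]
contact_force: [-1.9, -0.0, 8.4]
gripper_width: 0.001
grasp_force: 4.5
time: 7.15
tool_pos: [0.6225, -0.0043, 0.0599]
tool_rot: [-0.0, -0.0, 1.0, -0.0]
contact_force: [-2.4, -0.9, 9.2]
gripper_width: 0.003
grasp_force: 4.5
```

```bash

python3 -m inch '[{"dx":0,"dy":0,"dz":0.002,"rx":0,"ry":0,"rz":0},{"dx":0,"dy":0,"dz":0.003,"rx":0,"ry":0,"rz":0}]' | grep -E "pos|force"
python3 -m inch '[{"dx":0,"dy":0,"dz":0.002,"rx":0,"ry":0,"rz":0},{"dx":0,"dy":0,"dz":0.002,"rx":0,"ry":0,"rz":0}]'| grep -E "pos|force"
python3 -m inch '[{"dx":0,"dy":0,"dz":0.002,"rx":0,"ry":0,"rz":0},{"dx":0,"dy":0,"dz":0.002,"rx":0,"ry":0,"rz":0}]'| grep -E "pos|force"

```

```text
tool_pos: [0.6225, -0.0043, 0.0574]
contact_force: [-2.1, 0.4, 8.5]
grasp_force: 4.5
tool_pos: [0.6224, -0.0043, 0.0556]
contact_force: [-1.3, -0.3, 7.8]
grasp_force: 3.8
tool_pos: [0.6225, -0.0043, 0.054]
contact_force: [-1.0, 0.2, 7.8]
grasp_force: 3.9
```

```bash

python3 -m inch '[{"dx":0,"dy":0,"dz":0.002,"rx":0,"ry":0,"rz":0},{"dx":0,"dy":0,"dz":0.003,"rx":0,"ry":0,"rz":0}]' | grep -E "pos|ct_force"
python3 -m inch '[{"dx":0,"dy":0,"dz":0.002,"rx":0,"ry":0,"rz":0},{"dx":0,"dy":0,"dz":0.003,"rx":0,"ry":0,"rz":0}]'| grep -E "pos|ct_force"
python3 -m inch '[{"dx":0,"dy":0,"dz":0.002,"rx":0,"ry":0,"rz":0},{"dx":0,"dy":0,"dz":0.003,"rx":0,"ry":0,"rz":0}]'| grep -E "pos|ct_force"
python3 - <<'E'
from h import *
b=optics.grab_frame("side")[110:260,170:320];a=optics.grab_frame("wrist")
a=cv2.resize(a,(640,480))[120:480,140:540];
cv2.imwrite("pics/c4.png",np.hstack([cv2.resize(b,(400,400),interpolation=2),cv2.resize(a,(400,400))])[:,:,::-1])
E
```

```text
tool_pos: [0.6225, -0.0043, 0.0518]
contact_force: [-0.8, 0.7, 9.0]
tool_pos: [0.6225, -0.0043, 0.0493]
contact_force: [-2.2, 0.5, 9.1]
tool_pos: [0.6226, -0.0043, 0.0485]
contact_force: [-6.7, 1.1, 18.6]
```

View pics/c4.png

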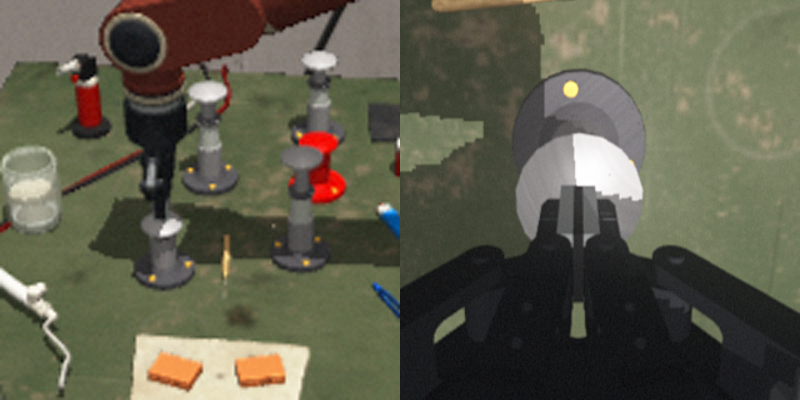

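Post 1 hit its hard stop at a reading of 0.0485, and the side view shows the head down on the sleeve. The shut fingertips are therefore at reading + 37.5 mm. Next I'll lift and view the other posts.

```bash

python3 -m inch '[{"dx":0,"dy":0,"dz":-0.06,"rx":0,"ry":0,"rz":0},{"dx":0,"dy":0,"dz":-0.12,"rx":0,"ry":0,"rz":0},{"dx":0,"dy":0,"dz":-0.16,"rx":0,"ry":0,"rz":0}]' | grep -E "pos|ct_force"
python3 -m inch '[{"dx":0.1,"dy":-0.25,"dz":-0.07,"rx":0,"ry":0,"rz":0},{"dx":0.1,"dy":-0.25,"dz":-0.07,"rx":0,"ry":0,"rz":0},{"dx":0.1,"dy":-0.25,"dz":-0.07,"rx":0,"ry":0,"rz":0},{"dx":0.1,"dy":-0.25,"dz":-0.07,"rx":0,"ry":0,"rz":0},{"dx":0.1,"dy":-0.25,"dz":-0.07,"rx":0,"ry":0,"rz":0}]'| grep -E "pos|ct_force"
cat > look.py <<'E'
from h import *
# head model: rim rings and top relative to dome top; fit xyz to mask bboxes from several views
a=np.linspace(0,2*np.pi,60)
def ring(r,z):return np.c_[r*np.cos(a),r*np.sin(a),0*a+z]
H=np.vstack([ring(.027,-.016),ring(.027,-.008),ring(.02,-.004),ring(.0035,0)])
from scipy.optimize import least_squares
def bb(i,X):
    p=(H+X)@i["R"].T+i["t"];u=p[:,:2]/p[:,2:]*i["fx"]+[i["cx"],i["cy"]]
    return np.r_[u.min(0),u.max(0)]
def fit(obs,X0,z=None):
    f=lambda v:np.concatenate([bb(i,np.r_[v[:2],v[2] if z is None else z])-b for i,b in obs])
    r=least_squares(f,np.array(X0)[:3 if z is None else 2]);return r.x,r.fun
def corners(b):return np.array([b[0]-b[2]/2,b[1]-b[3]/2,b[0]+b[2]/2,b[1]+b[3]/2])
E
python3 - <<'E'
from look import *
o={}
for c in("wrist","top","side"):
    W=optics.camera_info(c);f=optics.grab_frame(c)
    for d in nets.outline_of(c,"dome1"):
        m=d["pixels"];col=f[m].mean(0);b=d["bbox"]
        print(c,np.round(b,1),col.round(),round(d["confidence"],2))
        o.setdefault(c,[]).append((W,corners(b),b,col))
for X in((.623,-.006,.086),(.593,-.219,.145),(.452,-.06,.15),(.449,-.353,.13)):
    ob=[]
    for c in o:
        for i,cn,b,col in o[c]:
            q=bb(i,np.array(X));m=(q[:2]+q[2:])/2
            if np.hypot(*(m-b[:2]))<(22 if c=="wrist" else 6) and col[0]<col[1]*1.5: ob.append((i,cn));print(c,b[:2],end=' ')
    if len(ob)>1: 
        x,r=fit(ob,X);print(X,x.round(4),r.round(1))
E
```

```text
tool_pos: [0.6224, -0.0043, 0.1762]
contact_force: [0.7, 0.2, 0.9]
tool_pos: [0.5406, -0.2073, 0.2299]
contact_force: [0.4, -0.2, -0.4]
wrist [446.8  71.1  77.3  74.2] [241. 239. 239.] 0.88
wrist [241.5 233.8  56.2  44.5] [169. 166. 166.] 0.87
wrist [428.9 235.8  49.3  42.4] [244. 242. 242.] 0.8
wrist [247.8  67.2  51.8  57.3] [197.  45.  40.] 0.8
wrist [82.4 73.7 65.8 69.3] [245. 243. 243.] 0.65
top [289.6 215.9  25.6  19.6] [207. 200. 197.] 0.86
top [401.3 220.3  24.2  19.3] [210. 202. 200.] 0.86
side [248.7 146.1  14.3  13.3] [143. 139. 136.] 0.68
side [290.  134.8  17.7  13.5] [164. 159. 157.] 0.67
side [283.  172.8  15.7  13.1] [165. 158. 155.] 0.61
side [229.6 191.9  16.5  10.6] [202. 197. 194.] 0.59
wrist [428.9, 235.8] side [229.6, 191.9] (0.623, -0.006, 0.086) [ 0.6226 -0.0052  0.091 ] [-0.9 -1.3  0.6  1.9  0.9  0.5  0.4  1.1]
wrist [241.5, 233.8] side [248.7, 146.1] (0.593, -0.219, 0.145) [ 0.5951 -0.2197  0.1442] [-0.2 -5.3 -0.2  4.7 -2.2  3.2 -1.7 -0.7]
wrist [446.8, 71.1] top [289.6, 215.9] side [283.0, 172.8] (0.452, -0.06, 0.15) [ 0.4502 -0.0547  0.1599] [ 1.   0.9 -1.3  0.3  0.9  2.3 -3.9  3.6 -0.8 -1.2 -0.3 -3.4]
wrist [82.4, 73.7] top [401.3, 220.3] side [290.0, 134.8] (0.449, -0.353, 0.13) [ 0.4482 -0.3584  0.1306] [-0.3  1.5  0.3 -2.   1.2 -0.6 -1.8  0.5  1.3  1.6 -2.4 -3.2]
```

```bash
cat > g.sh <<'E'
grep -E "pos|ct_force" | tr '\n' ' '; echo
E
python3 -m inch '[{"dx":-0.068,"dy":-0.0155,"dz":0.06,"rx":0,"ry":0,"rz":0},{"dx":-0.068,"dy":-0.0155,"dz":0.1,"rx":0,"ry":0,"rz":0},{"dx":-0.068,"dy":-0.0155,"dz":0.137,"rx":0,"ry":0,"rz":0},{"dx":-0.068,"dy":-0.0155,"dz":0.137,"rx":0,"ry":0,"rz":0}]' | sh g.sh
python3 -m inch '[{"dx":0,"dy":0,"dz":0.005,"rx":0,"ry":0,"rz":0},{"dx":0,"dy":0,"dz":0.01,"rx":0,"ry":0,"rz":0},{"dx":0,"dy":0,"dz":0.015,"rx":0,"ry":0,"rz":0},{"dx":0,"dy":0,"dz":0.02,"rx":0,"ry":0,"rz":0},{"dx":0,"dy":0,"dz":0.025,"rx":0,"ry":0,"rz":0}]' | sh g.sh
python3 -m inch '[{"dx":0,"dy":0,"dz":0.005,"rx":0,"ry":0,"rz":0},{"dx":0,"dy":0,"dz":0.01,"rx":0,"ry":0,"rz":0},{"dx":0,"dy":0,"dz":0.015,"rx":0,"ry":0,"rz":0},{"dx":0,"dy":0,"dz":0.02,"rx":0,"ry":0,"rz":0},{"dx":0,"dy":0,"dz":0.025,"rx":0,"ry":0,"rz":0}]' | sh g.sh
python3 -m inch '[{"dx":0,"dy":0,"dz":0.004,"rx":0,"ry":0,"rz":0},{"dx":0,"dy":0,"dz":0.008,"rx":0,"ry":0,"rz":0},{"dx":0,"dy":0,"dz":0.012,"rx":0,"ry":0,"rz":0},{"dx":0,"dy":0,"dz":0.016,"rx":0,"ry":0,"rz":0},{"dx":0,"dy":0,"dz":0.02,"rx":0,"ry":0,"rz":0}]' | sh g.sh
```

```text
tool_pos: [0.594, -0.2134, 0.1133] contact_force: [-0.5, 0.4, -0.5] 
tool_pos: [0.598, -0.2171, 0.102] contact_force: [1.2, 1.2, 3.5] 
tool_pos: [0.5978, -0.2171, 0.0816] contact_force: [0.8, 0.8, 8.3] 
tool_pos: [0.5978, -0.2171, 0.0657] contact_force: [0.5, 2.0, 9.2]
```

```bash

python3 -m inch '[{"dx":0,"dy":0,"dz":0.004,"rx":0,"ry":0,"rz":0},{"dx":0,"dy":0,"dz":0.008,"rx":0,"ry":0,"rz":0},{"dx":0,"dy":0,"dz":0.012,"rx":0,"ry":0,"rz":0},{"dx":0,"dy":0,"dz":0.016,"rx":0,"ry":0,"rz":0}]' | sh g.sh
python3 -m inch '[{"dx":0,"dy":0,"dz":0.002,"rx":0,"ry":0,"rz":0},{"dx":0,"dy":0,"dz":0.004,"rx":0,"ry":0,"rz":0}]' | sh g.sh
python3 -m inch '[{"dx":0,"dy":0,"dz":0.002,"rx":0,"ry":0,"rz":0},{"dx":0,"dy":0,"dz":0.003,"rx":0,"ry":0,"rz":0}]' | sh g.sh
```

```text
tool_pos: [0.5978, -0.2171, 0.0529] contact_force: [0.7, 1.5, 8.2] 
tool_pos: [0.5978, -0.2171, 0.0497] contact_force: [0.9, 1.2, 8.1] 
tool_pos: [0.5979, -0.2172, 0.0485] contact_force: [-2.8, 2.5, 16.7]
```

```bash

python3 -m inch '[{"dx":0,"dy":0,"dz":-0.06,"rx":0,"ry":0,"rz":0},{"dx":0,"dy":0,"dz":-0.12,"rx":0,"ry":0,"rz":0},{"dx":0,"dy":0,"dz":-0.175,"rx":0,"ry":0,"rz":0}]' | sh g.sh
python3 -m inch '[{"dx":0.185,"dy":0.2,"dz":0,"rx":0,"ry":0,"rz":0},{"dx":0.185,"dy":0.2,"dz":0,"rx":0,"ry":0,"rz":0},{"dx":0.185,"dy":0.2,"dz":0,"rx":0,"ry":0,"rz":0},{"dx":0.185,"dy":0.2,"dz":0,"rx":0,"ry":0,"rz":0},{"dx":0.185,"dy":0.2,"dz":0,"rx":0,"ry":0,"rz":0}]' | sh g.sh
python3 -m inch '[{"dx":0,"dy":0,"dz":0.03,"rx":0,"ry":0,"rz":0},{"dx":0,"dy":0,"dz":0.055,"rx":0,"ry":0,"rz":0},{"dx":0,"dy":0,"dz":0.055,"rx":0,"ry":0,"rz":0}]' | sh g.sh
```

```text
tool_pos: [0.5954, -0.2165, 0.1857] contact_force: [0.6, -1.1, 0.6] 
tool_pos: [0.4449, -0.0544, 0.1834] contact_force: [-0.0, -0.2, 0.1] 
tool_pos: [0.4452, -0.056, 0.1371] contact_force: [-0.5, 0.3, -0.3]
```

```bash

python3 -m inch '[{"dx":-0.006,"dy":0,"dz":0.005,"rx":0,"ry":0,"rz":0},{"dx":-0.006,"dy":0,"dz":0.01,"rx":0,"ry":0,"rz":0},{"dx":-0.006,"dy":0,"dz":0.015,"rx":0,"ry":0,"rz":0},{"dx":-0.006,"dy":0,"dz":0.02,"rx":0,"ry":0,"rz":0},{"dx":-0.006,"dy":0,"dz":0.025,"rx":0,"ry":0,"rz":0}]' | sh g.sh
python3 -m inch '[{"dx":0,"dy":0,"dz":0.005,"rx":0,"ry":0,"rz":0},{"dx":0,"dy":0,"dz":0.01,"rx":0,"ry":0,"rz":0},{"dx":0,"dy":0,"dz":0.015,"rx":0,"ry":0,"rz":0},{"dx":0,"dy":0,"dz":0.02,"rx":0,"ry":0,"rz":0},{"dx":0,"dy":0,"dz":0.025,"rx":0,"ry":0,"rz":0}]' | sh g.sh
python3 -m inch '[{"dx":0,"dy":0,"dz":0.005,"rx":0,"ry":0,"rz":0},{"dx":0,"dy":0,"dz":0.01,"rx":0,"ry":0,"rz":0},{"dx":0,"dy":0,"dz":0.015,"rx":0,"ry":0,"rz":0},{"dx":0,"dy":0,"dz":0.02,"rx":0,"ry":0,"rz":0},{"dx":0,"dy":0,"dz":0.025,"rx":0,"ry":0,"rz":0}]' | sh g.sh
python3 -m inch '[{"dx":0,"dy":0,"dz":0.005,"rx":0,"ry":0,"rz":0},{"dx":0,"dy":0,"dz":0.01,"rx":0,"ry":0,"rz":0},{"dx":0,"dy":0,"dz":0.015,"rx":0,"ry":0,"rz":0},{"dx":0,"dy":0,"dz":0.02,"rx":0,"ry":0,"rz":0},{"dx":0,"dy":0,"dz":0.025,"rx":0,"ry":0,"rz":0}]' | sh g.sh
```

```text
tool_pos: [0.4541, -0.0571, 0.1225] contact_force: [-1.1, -0.7, 3.1] 
tool_pos: [0.454, -0.057, 0.1018] contact_force: [1.3, -1.1, 4.1] 
tool_pos: [0.454, -0.057, 0.0825] contact_force: [-0.2, -1.2, 9.6] 
tool_pos: [0.4541, -0.057, 0.0627] contact_force: [-0.9, -0.5, 9.3]
```

```bash

python3 -m inch '[{"dx":0,"dy":0,"dz":0.004,"rx":0,"ry":0,"rz":0},{"dx":0,"dy":0,"dz":0.008,"rx":0,"ry":0,"rz":0},{"dx":0,"dy":0,"dz":0.012,"rx":0,"ry":0,"rz":0},{"dx":0,"dy":0,"dz":0.015,"rx":0,"ry":0,"rz":0}]' | sh g.sh
python3 -m inch '[{"dx":0,"dy":0,"dz":0.002,"rx":0,"ry":0,"rz":0},{"dx":0,"dy":0,"dz":0.003,"rx":0,"ry":0,"rz":0}]' | sh g.sh
python3 -m inch '[{"dx":0,"dy":0,"dz":0.001,"rx":0,"ry":0,"rz":0},{"dx":0,"dy":0,"dz":0.002,"rx":0,"ry":0,"rz":0}]' | sh g.sh
```

```text
tool_pos: [0.4541, -0.057, 0.0507] contact_force: [-0.1, -0.3, 9.6] 
tool_pos: [0.4541, -0.0571, 0.0486] contact_force: [-2.6, -1.3, 13.3] 
tool_pos: [0.4542, -0.0571, 0.0484] contact_force: [-6.4, 0.8, 22.1]
```

```bash

python3 -m inch '[{"dx":0,"dy":0,"dz":-0.06,"rx":0,"ry":0,"rz":0},{"dx":0,"dy":0,"dz":-0.12,"rx":0,"ry":0,"rz":0},{"dx":0,"dy":0,"dz":-0.13,"rx":0,"ry":0,"rz":0}]' | sh g.sh
python3 -m inch '[{"dx":0.007,"dy":-0.188,"dz":0,"rx":0,"ry":0,"rz":0},{"dx":0.007,"dy":-0.188,"dz":0,"rx":0,"ry":0,"rz":0},{"dx":0.007,"dy":-0.188,"dz":0,"rx":0,"ry":0,"rz":0},{"dx":0.007,"dy":-0.188,"dz":0,"rx":0,"ry":0,"rz":0},{"dx":0.007,"dy":-0.188,"dz":0,"rx":0,"ry":0,"rz":0}]' | sh g.sh
python3 -m inch '[{"dx":0,"dy":-0.188,"dz":0,"rx":0,"ry":0,"rz":0},{"dx":0,"dy":-0.188,"dz":0,"rx":0,"ry":0,"rz":0},{"dx":0,"dy":-0.188,"dz":0,"rx":0,"ry":0,"rz":0},{"dx":0,"dy":-0.188,"dz":0,"rx":0,"ry":0,"rz":0},{"dx":0,"dy":-0.188,"dz":0,"rx":0,"ry":0,"rz":0}]' | sh g.sh
python3 -m inch '[{"dx":0,"dy":0,"dz":0.03,"rx":0,"ry":0,"rz":0},{"dx":0,"dy":0,"dz":0.05,"rx":0,"ry":0,"rz":0},{"dx":0,"dy":0,"dz":0.05,"rx":0,"ry":0,"rz":0}]' | sh g.sh
```

```text
tool_pos: [0.4562, -0.0573, 0.1552] contact_force: [0.7, -0.8, 0.7] 
tool_pos: [0.4468, -0.2072, 0.1478] contact_force: [-0.3, 0.1, -0.3] 
tool_pos: [0.448, -0.3564, 0.1484] contact_force: [0.2, 0.2, 0.8] 
tool_pos: [0.4467, -0.3539, 0.1059] contact_force: [-0.2, 0.6, -1.0]
```

```bash

python3 -m inch '[{"dx":-0.001,"dy":-0.004,"dz":0.005,"rx":0,"ry":0,"rz":0},{"dx":-0.001,"dy":-0.004,"dz":0.01,"rx":0,"ry":0,"rz":0},{"dx":-0.001,"dy":-0.004,"dz":0.015,"rx":0,"ry":0,"rz":0},{"dx":-0.001,"dy":-0.004,"dz":0.02,"rx":0,"ry":0,"rz":0},{"dx":-0.001,"dy":-0.004,"dz":0.025,"rx":0,"ry":0,"rz":0}]' | sh g.sh
python3 -m inch '[{"dx":0,"dy":0,"dz":0.005,"rx":0,"ry":0,"rz":0},{"dx":0,"dy":0,"dz":0.01,"rx":0,"ry":0,"rz":0},{"dx":0,"dy":0,"dz":0.015,"rx":0,"ry":0,"rz":0},{"dx":0,"dy":0,"dz":0.02,"rx":0,"ry":0,"rz":0},{"dx":0,"dy":0,"dz":0.025,"rx":0,"ry":0,"rz":0}]' | sh g.sh
python3 -m inch '[{"dx":0,"dy":0,"dz":0.004,"rx":0,"ry":0,"rz":0},{"dx":0,"dy":0,"dz":0.008,"rx":0,"ry":0,"rz":0},{"dx":0,"dy":0,"dz":0.012,"rx":0,"ry":0,"rz":0},{"dx":0,"dy":0,"dz":0.016,"rx":0,"ry":0,"rz":0}]' | sh g.sh
```

```text
tool_pos: [0.4497, -0.3612, 0.0906] contact_force: [0.6, 1.3, 4.2] 
tool_pos: [0.4497, -0.3613, 0.0709] contact_force: [0.1, 2.7, 9.9] 
tool_pos: [0.4497, -0.3612, 0.0582] contact_force: [0.8, 2.6, 8.1]
```

```bash

python3 -m inch '[{"dx":0,"dy":0,"dz":0.004,"rx":0,"ry":0,"rz":0},{"dx":0,"dy":0,"dz":0.008,"rx":0,"ry":0,"rz":0},{"dx":0,"dy":0,"dz":0.01,"rx":0,"ry":0,"rz":0}]' | sh g.sh
python3 -m inch '[{"dx":0,"dy":0,"dz":0.002,"rx":0,"ry":0,"rz":0},{"dx":0,"dy":0,"dz":0.003,"rx":0,"ry":0,"rz":0}]' | sh g.sh
python3 -m inch '[{"dx":0,"dy":0,"dz":0.001,"rx":0,"ry":0,"rz":0},{"dx":0,"dy":0,"dz":0.001,"rx":0,"ry":0,"rz":0}]' | sh g.sh
```

```text
tool_pos: [0.4497, -0.3612, 0.05] contact_force: [0.3, 1.7, 7.8] 
tool_pos: [0.4498, -0.3613, 0.0483] contact_force: [-1.2, 3.5, 14.9] 
tool_pos: [0.4498, -0.3613, 0.0482] contact_force: [-1.7, 5.1, 14.2]
```

```bash

python3 -m inch '[{"dx":0,"dy":0,"dz":-0.06,"rx":0,"ry":0,"rz":0},{"dx":0,"dy":0,"dz":-0.12,"rx":0,"ry":0,"rz":0},{"dx":0,"dy":0,"dz":-0.18,"rx":0,"ry":0,"rz":0},{"dx":0,"dy":0,"dz":-0.22,"rx":0,"ry":0,"rz":0}]' | sh g.sh
python3 -m inch '[{"dx":-0.1125,"dy":0.194,"dz":0,"rx":0,"ry":0,"rz":0},{"dx":-0.1125,"dy":0.194,"dz":0,"rx":0,"ry":0,"rz":0},{"dx":-0.1125,"dy":0.194,"dz":0,"rx":0,"ry":0,"rz":0},{"dx":-0.1125,"dy":0.194,"dz":0,"rx":0,"ry":0,"rz":0},{"dx":-0.1125,"dy":0.194,"dz":0,"rx":0,"ry":0,"rz":0}]' | sh g.sh
python3 -m inch '[{"dx":0,"dy":0,"dz":0,"rx":0,"ry":0,"rz":0},{"dx":0,"dy":0,"dz":0,"rx":0,"ry":0,"rz":0}]' | sh g.sh
cat > domes.py <<'E'
from look import *
def domes(cams=("wrist","top","side")):
  o={}
  for c in cams:
    W=optics.camera_info(c);f=optics.grab_frame(c)
    for d in nets.outline_of(c,"dome1"):
        m=d["pixels"];col=f[m].mean(0);b=d["bbox"]
        o.setdefault(c,[]).append((W,corners(b),b,col))
  for X in((.623,-.006,.086),(.595,-.219,.086),(.452,-.056,.086),(.449,-.357,.086)):
    ob=[];n=[]
    for c in o:
        for i,cn,b,col in o[c]:
            q=bb(i,np.array(X));m=(q[:2]+q[2:])/2
            if np.hypot(*(m-b[:2]))<(20 if c=="wrist" else 6) and col[0]<col[1]*1.5: ob.append((i,cn));n.append(c)
    print(X,n)
    for k,y in zip(n,ob): x,r=fit([y],X,.086);print("   ",k,x.round(4),r.round(1))
    if len(ob)>1: x,r=fit(ob,X);print("   free z",x.round(4))
if __name__=="__main__":domes()
E
python3 domes.py
```

```text
tool_pos: [0.4489, -0.3615, 0.2247] contact_force: [-0.6, 0.1, -0.6] 
tool_pos: [0.5394, -0.2025, 0.2202] contact_force: [-0.8, -1.0, 0.3] 
tool_pos: [0.5381, -0.2064, 0.2209] contact_force: [0.0, -0.2, -0.3] 
(0.623, -0.006, 0.086) ['wrist']
    wrist [6.24e-01 1.00e-04] [ 1.3 -2.3 -1.2  2.4]
(0.595, -0.219, 0.086) ['wrist']
    wrist [ 0.5946 -0.2186] [ 2.2 -1.5 -2.2  1.5]
(0.452, -0.056, 0.086) ['wrist', 'top', 'side']
    wrist [ 0.4517 -0.0538] [-1.4 -2.5  1.4  2.9]
    top [ 0.4519 -0.0595] [ 2.9 -1.7 -2.8  1.7]
    side [ 0.4441 -0.062 ] [-0.4 -1.9  0.4  1.7]
   free z [ 0.4513 -0.0555  0.0881]
(0.449, -0.357, 0.086) ['wrist', 'top', 'side']
    wrist [ 0.4497 -0.3538] [-1.4 -1.3  1.5  1.5]
    top [ 0.4502 -0.3595] [-3.1 -2.2  3.1  2.1]
    side [ 0.4426 -0.3518] [ 2.2 -1.6 -2.2  1.6]
   free z [ 0.449  -0.3589  0.0762]
```

```bash

python3 -m inch '[{"dx":-0.025,"dy":0.285,"dz":-0.02,"rx":0,"ry":0,"rz":0},{"dx":-0.025,"dy":0.285,"dz":-0.02,"rx":0,"ry":0,"rz":0},{"dx":-0.025,"dy":0.285,"dz":-0.02,"rx":0,"ry":0,"rz":0},{"dx":-0.025,"dy":0.285,"dz":-0.02,"rx":0,"ry":0,"rz":0},{"dx":-0.025,"dy":0.285,"dz":-0.02,"rx":0,"ry":0,"rz":0}]' 0.4 | sh g.sh
python3 -m inch '[{"dx":0,"dy":0.285,"dz":0,"rx":0,"ry":0,"rz":0},{"dx":0,"dy":0.285,"dz":0,"rx":0,"ry":0,"rz":0},{"dx":0,"dy":0.285,"dz":0,"rx":0,"ry":0,"rz":0},{"dx":0,"dy":0.285,"dz":0,"rx":0,"ry":0,"rz":0},{"dx":0,"dy":0.285,"dz":0,"rx":0,"ry":0,"rz":0}]' | sh g.sh
python3 -m inch '[{"dx":0,"dy":0,"dz":0,"rx":0,"ry":0,"rz":0},{"dx":0,"dy":0,"dz":0,"rx":0,"ry":0,"rz":0}]' | sh g.sh
cat > boxes.py <<'E'
from h import *
f=optics.grab_frame("wrist");cv2.imwrite("pics/b%d.png"%int(state()["time"]*100),f[:,:,::-1])
def edge(W,m,z):
    c=max(cv2.findContours(m.astype(np.uint8),0,1)[0],key=cv2.contourArea)[:,0,:].astype(float)
    P=np.array([atz(W,p,z)[:2] for p in c],np.float32)
    (cx,cy),(w,h),a=cv2.minAreaRect(P*1000)
    if w<h:w,h,a=h,w,a+90
    a=(a+90)%180-90
    return cx/1000,cy/1000,w,h,np.radians(a)
for c in("wrist","top"):
    W=optics.camera_info(c)
    if c=="top":optics.grab_frame(c)
    for d in nets.outline_of(c,"box1"):
        x,y,w,h,a=edge(W,d["pixels"],.027)
        print(c,np.round(d["bbox"],1),round(d["confidence"],2),"xy %.4f %.4f size %.1f %.1f long axis ang %.3f"%(x,y,w,h,a), "shiftturn",tool(np.array([x,y,.0])).round(4)[:2])
E
python3 boxes.py; ls pics
```

```text
tool_pos: [0.5587, 0.0252, 0.2385] contact_force: [0.0, -1.4, 0.2] 
tool_pos: [0.5581, 0.2536, 0.2379] contact_force: [0.6, -0.7, 0.3] 
tool_pos: [0.5585, 0.2503, 0.2376] contact_force: [0.3, 0.1, 0.8] 
wrist [224.6 169.1  39.9  48.5] 0.73 xy 0.5734 0.2082 size 55.4 37.9 long axis ang -0.247 shiftturn [-0.0182 -0.0511]
wrist [211.1  88.8  42.1  53.2] 0.7 xy 0.4748 0.1980 size 54.2 38.6 long axis ang 0.276 shiftturn [ 0.105 -0.064]
wrist [311.7 165.1  39.2  53.1] 0.65 xy 0.5712 0.3223 size 56.1 39.6 long axis ang 0.354 shiftturn [-0.0154  0.0915]
top [199.  182.8  16.6  22.2] 0.81 xy 0.5763 0.2089 size 56.4 39.9 long axis ang -0.290 shiftturn [-0.0218 -0.0501]
top [199.4 219.4  15.3  21.2] 0.53 xy 0.4775 0.1981 size 54.9 37.9 long axis ang 0.275 shiftturn [ 0.1017 -0.0638]
b2250.png
c1.png
c2.png
c3.png
c4.png
side0.png
top0.png
w1.png
```

The wrist view shows three boxes with sizes that match. I'll take the one at (224,169) first, with the gripper opened to about 50 mm.

```bash

python3 -m inch '[{"dx":-0.0185,"dy":-0.051,"dz":0.04,"rx":0,"ry":0,"rz":0.165},{"dx":-0.0185,"dy":-0.051,"dz":0.1,"rx":0,"ry":0,"rz":0.165},{"dx":-0.0185,"dy":-0.051,"dz":0.16,"rx":0,"ry":0,"rz":0.165},{"dx":-0.0185,"dy":-0.051,"dz":0.21,"rx":0,"ry":0,"rz":0.165},{"dx":-0.0185,"dy":-0.051,"dz":0.21,"rx":0,"ry":0,"rz":0.165}]' 0.18 | sh g.sh
python3 -m inch '[{"dx":0,"dy":0,"dz":0,"rx":0,"ry":0,"rz":0},{"dx":0,"dy":0,"dz":0,"rx":0,"ry":0,"rz":0}]' 
python3 - <<'E'
from h import *
print(state()["gripper_width"],rot().round(3))
a=optics.grab_frame("wrist");cv2.imwrite("pics/ba.png",a[100:,100:420,::-1])
W=optics.camera_info("wrist")
for X in([.573,.208,.029],[.573,.208,.015]):
    p=W["R"]@np.array(X)+W["t"];print(p[:2]/p[2]*W["fx"]+[W["cx"],W["cy"]])
E
```

```text
tool_pos: [0.568, 0.207, 0.0623] contact_force: [-0.7, 0.6, -0.5] 
time: 23.35
tool_pos: [0.5759, 0.2098, 0.0735]
tool_rot: [0.003, 0.123, 0.992, 0.001]
contact_force: [-0.0, 0.0, 0.6]
gripper_width: 0.593
grasp_force: 0.0
0.5928396815859919 [[-0.97   0.245  0.006]
 [ 0.245  0.97   0.001]
 [-0.005  0.003 -1.   ]]
[250.01169189 192.8913652 ]
[250.19676875 187.77201059]
```

View pics/ba.png

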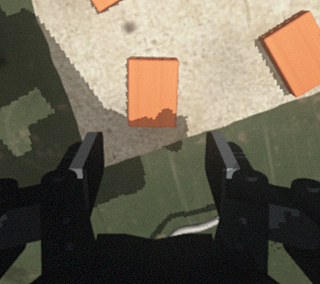

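```bash

python3 -m inch '[{"dx":0.003,"dy":-0.001,"dz":0.04,"rx":0,"ry":0,"rz":0},{"dx":0.003,"dy":-0.001,"dz":0.07,"rx":0,"ry":0,"rz":0},{"dx":0.003,"dy":-0.001,"dz":0.09,"rx":0,"ry":0,"rz":0},{"dx":0.003,"dy":-0.001,"dz":0.1,"rx":0,"ry":0,"rz":0}]' | sh g.sh
python3 -m inch '[{"dx":0,"dy":0,"dz":0.002,"rx":0,"ry":0,"rz":0},{"dx":0,"dy":0,"dz":0.004,"rx":0,"ry":0,"rz":0},{"dx":0,"dy":0,"dz":0.006,"rx":0,"ry":0,"rz":0},{"dx":0,"dy":0,"dz":0.008,"rx":0,"ry":0,"rz":0},{"dx":0,"dy":0,"dz":0.01,"rx":0,"ry":0,"rz":0}]' | sh g.sh
python3 -m inch '[{"dx":0,"dy":0,"dz":0.002,"rx":0,"ry":0,"rz":0},{"dx":0,"dy":0,"dz":0.004,"rx":0,"ry":0,"rz":0},{"dx":0,"dy":0,"dz":0.006,"rx":0,"ry":0,"rz":0},{"dx":0,"dy":0,"dz":0.008,"rx":0,"ry":0,"rz":0}]' | sh g.sh
```

```text
tool_pos: [0.5713, 0.2096, -0.0101] contact_force: [0.3, -0.1, -1.3] 
tool_pos: [0.5714, 0.2096, -0.0176] contact_force: [0.3, 0.6, -0.1] 
tool_pos: [0.5709, 0.2094, -0.0248] contact_force: [-0.1, 0.8, 0.1]
```

```bash

python3 -m inch '[{"dx":0,"dy":0,"dz":0.001,"rx":0,"ry":0,"rz":0},{"dx":0,"dy":0,"dz":0.002,"rx":0,"ry":0,"rz":0}]' | sh g.sh
python3 -m inch '[{"dx":0,"dy":0,"dz":0.001,"rx":0,"ry":0,"rz":0},{"dx":0,"dy":0,"dz":0.002,"rx":0,"ry":0,"rz":0}]' | sh g.sh
python3 - <<'E'
from h import *
b=optics.grab_frame("side")[190:310,180:320];a=optics.grab_frame("wrist")[100:340,120:400]
cv2.imwrite("pics/bb.png",np.hstack([cv2.resize(b,(420,360),interpolation=2),cv2.resize(a,(380,360))])[:,:,::-1])
E
```

```text
tool_pos: [0.5708, 0.2095, -0.0252] contact_force: [-5.1, -1.9, 11.2] 
tool_pos: [0.5708, 0.2095, -0.0252] contact_force: [-10.2, -3.5, 20.0]
```

View pics/bb.png

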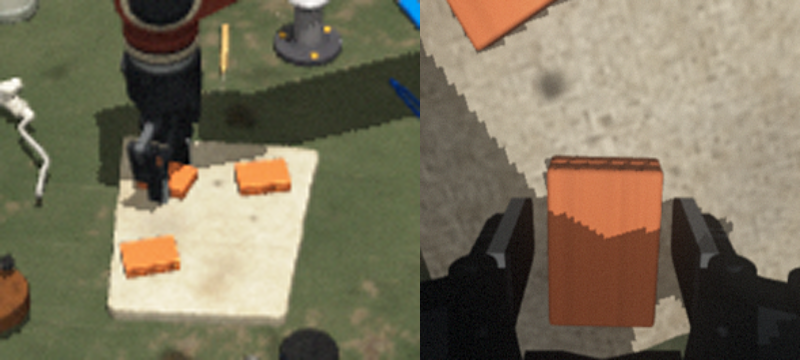

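```bash

python3 -m inch '[{"dx":0,"dy":0,"dz":-0.009,"rx":0,"ry":0,"rz":0},{"dx":0,"dy":0,"dz":-0.009,"rx":0,"ry":0,"rz":0},{"dx":0,"dy":0,"dz":-0.009,"rx":0,"ry":0,"rz":0}]' | sh g.sh
python3 -m inch '[{"dx":0,"dy":0,"dz":0,"rx":0,"ry":0,"rz":0},{"dx":0,"dy":0,"dz":0,"rx":0,"ry":0,"rz":0},{"dx":0,"dy":0,"dz":0,"rx":0,"ry":0,"rz":0},{"dx":0,"dy":0,"dz":0,"rx":0,"ry":0,"rz":0},{"dx":0,"dy":0,"dz":0,"rx":0,"ry":0,"rz":0}]' -1
python3 -m inch '[{"dx":0,"dy":0,"dz":-0.02,"rx":0,"ry":0,"rz":0},{"dx":0,"dy":0,"dz":-0.05,"rx":0,"ry":0,"rz":0},{"dx":0,"dy":0,"dz":-0.1,"rx":0,"ry":0,"rz":0},{"dx":0,"dy":0,"dz":-0.15,"rx":0,"ry":0,"rz":0},{"dx":0,"dy":0,"dz":-0.2,"rx":0,"ry":0,"rz":0}]'
```

```text
tool_pos: [0.571, 0.2095, -0.0206] contact_force: [-1.2, 0.6, -0.5] 
time: 26.0
tool_pos: [0.571, 0.2095, -0.0207]
tool_rot: [0.0, 0.123, 0.992, 0.0]
contact_force: [1.4, -0.8, 1.8]
gripper_width: 0.428
grasp_force: 62.3
time: 26.5
tool_pos: [0.5703, 0.2094, 0.1415]
tool_rot: [-0.0, 0.123, 0.992, -0.0]
contact_force: [0.6, 0.6, 0.1]
gripper_width: 0.426
grasp_force: 62.0
```

```bash

python3 -m inch '[{"dx":0,"dy":0,"dz":-0.05,"rx":0,"ry":0,"rz":-0.08},{"dx":0,"dy":0,"dz":-0.075,"rx":0,"ry":0,"rz":-0.164},{"dx":0,"dy":0,"dz":-0.075,"rx":0,"ry":0,"rz":-0.164},{"dx":0,"dy":0,"dz":-0.075,"rx":0,"ry":0,"rz":-0.164}]' | sh g.sh
python3 -m inch '[{"dx":-0.175,"dy":-0.265,"dz":0,"rx":0,"ry":0,"rz":0},{"dx":-0.175,"dy":-0.265,"dz":0,"rx":0,"ry":0,"rz":0},{"dx":-0.175,"dy":-0.265,"dz":0,"rx":0,"ry":0,"rz":0},{"dx":-0.175,"dy":-0.265,"dz":0,"rx":0,"ry":0,"rz":0},{"dx":-0.175,"dy":-0.265,"dz":0,"rx":0,"ry":0,"rz":0}]'|sh g.sh
python3 -m inch '[{"dx":0,"dy":0,"dz":0,"rx":0,"ry":0,"rz":0},{"dx":0,"dy":0,"dz":0,"rx":0,"ry":0,"rz":0},{"dx":0,"dy":0,"dz":0,"rx":0,"ry":0,"rz":0}]'|sh g.sh
cat > place.py <<'E'
from look import *
import sys
X0=[(.623,-.004,.086),(.595,-.219,.086),(.452,-.056,.086),(.449,-.357,.086)][int(sys.argv[1])-1]
W=optics.camera_info("wrist");f=optics.grab_frame("wrist");cv2.imwrite("pics/p%s.png"%sys.argv[1],f[:,:,::-1])
q=bb(W,np.array(X0));m=(q[:2]+q[2:])/2
print(state()["tool_pos"],"rot",Ro.from_matrix(rot()).as_rotvec().round(3),"width",state()["gripper_width"])
for d in nets.outline_of("wrist","dome1"):
    b=d["bbox"]
    if np.hypot(*(m-b[:2]))<30:
        x,r=fit([(W,corners(b))],X0,.086);print("dome",np.round(b,1),x.round(4),r.round(1),"shift",tool(np.r_[x,0]).round(4)[:2])
for d in nets.outline_of("wrist","box1"):
    z=state()["tool_pos"][2]+.0357+.014
    mk=d["pixels"];ys,xs=np.nonzero(mk)
    c=max(cv2.findContours(mk.astype(np.uint8),0,1)[0],key=cv2.contourArea)[:,0,:]
    P=np.array([tool(atz(W,p,z))*.8 for p in c])
    if abs(P.mean(0)[0])<.05 and abs(P.mean(0)[1])<.03:print("box in hand, tool mm, x range",P[:,0].min()*1e3,P[:,0].max()*1e3,"y",P[:,1].min()*1e3,P[:,1].max()*1e3,np.round(d["bbox"],1))
E
python3 place.py 1
```

```text
tool_pos: [0.5705, 0.2094, 0.1993] contact_force: [0.2, -0.4, -1.3] 
tool_pos: [0.7076, -0.0008, 0.1956] contact_force: [0.4, 0.6, -0.7] 
tool_pos: [0.7071, 0.0017, 0.1972] contact_force: [0.1, 0.9, 0.4] 
[0.70731655 0.00206937 0.19794081] rot [-0.000e+00 -3.139e+00 -1.000e-03] width 0.4273557849814424
dome [249.9  84.5  65.9  64.5] [ 0.6233 -0.0019] [ 3.5  1.1 -3.5 -1.4] shift [ 0.105  -0.0052]
box in hand, tool mm, x range -28.592484331079802 28.377114758389098 y -18.913132698544167 18.470799854706343 [256.8 255.4  83.8 111.9]
```

```bash

python3 -m inch '[{"dx":0.105,"dy":-0.005,"dz":0.05,"rx":0,"ry":0,"rz":0},{"dx":0.105,"dy":-0.005,"dz":0.08,"rx":0,"ry":0,"rz":0},{"dx":0.105,"dy":-0.005,"dz":0.12,"rx":0,"ry":0,"rz":0},{"dx":0.105,"dy":-0.005,"dz":0.15,"rx":0,"ry":0,"rz":0},{"dx":0.105,"dy":-0.005,"dz":0.165,"rx":0,"ry":0,"rz":0}]'|sh g.sh
python3 -m inch '[{"dx":0,"dy":0,"dz":0,"rx":0,"ry":0,"rz":0},{"dx":0,"dy":0,"dz":0,"rx":0,"ry":0,"rz":0},{"dx":0,"dy":0,"dz":0,"rx":0,"ry":0,"rz":0}]'
```

```text
tool_pos: [0.6219, -0.0019, 0.0645] contact_force: [0.3, 0.2, -0.6] 
time: 28.65
tool_pos: [0.6264, -0.0032, 0.0699]
tool_rot: [0.002, 0.0, 1.0, -0.0]
contact_force: [-0.2, 0.7, -1.7]
gripper_width: 0.428
grasp_force: 62.0
```

```bash

python3 -m inch '[{"dx":0.0,"dy":0.0,"dz":0.005,"rx":0,"ry":0,"rz":0},{"dx":0.0,"dy":0.0,"dz":0.01,"rx":0,"ry":0,"rz":0},{"dx":0.0,"dy":0.0,"dz":0.015,"rx":0,"ry":0,"rz":0},{"dx":0.0,"dy":0.0,"dz":0.016,"rx":0,"ry":0,"rz":0},{"dx":0.0,"dy":0.0,"dz":0.016,"rx":0,"ry":0,"rz":0}]'
python3 -c "
from h import *
print(state()['tool_pos'])"
```

```text
time: 29.15
tool_pos: [0.6241, -0.0032, 0.0541]
tool_rot: [-0.0, 0.0, 1.0, 0.0]
contact_force: [0.1, -1.3, -0.8]
gripper_width: 0.426
grasp_force: 62.0
[ 0.62413948 -0.00317054  0.05405372]
```

```bash

python3 -m inch '[{"dx":0.001,"dy":0.0015,"dz":0.001,"rx":0,"ry":0,"rz":0},{"dx":0.001,"dy":0.0015,"dz":0.002,"rx":0,"ry":0,"rz":0},{"dx":0.001,"dy":0.0015,"dz":0.003,"rx":0,"ry":0,"rz":0},{"dx":0.001,"dy":0.0015,"dz":0.003,"rx":0,"ry":0,"rz":0}]'|sh g.sh
python3 -m inch '[{"dx":0,"dy":0,"dz":0.001,"rx":0,"ry":0,"rz":0},{"dx":0,"dy":0,"dz":0.001,"rx":0,"ry":0,"rz":0}]'|sh g.sh
python3 -m inch '[{"dx":0,"dy":0,"dz":0.001,"rx":0,"ry":0,"rz":0},{"dx":0,"dy":0,"dz":0.001,"rx":0,"ry":0,"rz":0}]'|sh g.sh
```

```text
tool_pos: [0.6236, -0.0019, 0.0521] contact_force: [0.8, -0.5, -1.4] 
tool_pos: [0.6236, -0.002, 0.0513] contact_force: [0.1, -0.6, -1.4] 
tool_pos: [0.6236, -0.002, 0.0505] contact_force: [-0.6, -0.5, -0.9]
```

```bash

python3 -m inch '[{"dx":0,"dy":0,"dz":0.001,"rx":0,"ry":0,"rz":0},{"dx":0,"dy":0,"dz":0.001,"rx":0,"ry":0,"rz":0}]'|sh g.sh
python3 -m inch '[{"dx":0,"dy":0,"dz":0.001,"rx":0,"ry":0,"rz":0},{"dx":0,"dy":0,"dz":0.001,"rx":0,"ry":0,"rz":0}]'|sh g.sh
```

```text
tool_pos: [0.6238, -0.002, 0.0501] contact_force: [-0.6, 0.2, 0.6] 
tool_pos: [0.6239, -0.002, 0.0501] contact_force: [-2.7, -0.8, 4.9]
```

```bash

python3 -m inch '[{"dx":0,"dy":0,"dz":-0.001,"rx":0,"ry":0,"rz":0},{"dx":0,"dy":0,"dz":-0.001,"rx":0,"ry":0,"rz":0},{"dx":0,"dy":0,"dz":-0.001,"rx":0,"ry":0,"rz":0},{"dx":0,"dy":0,"dz":-0.001,"rx":0,"ry":0,"rz":0},{"dx":0,"dy":0,"dz":-0.001,"rx":0,"ry":0,"rz":0}]' 0.2
python3 -m inch '[{"dx":0,"dy":0,"dz":-0.02,"rx":0,"ry":0,"rz":0},{"dx":0,"dy":0,"dz":-0.06,"rx":0,"ry":0,"rz":0},{"dx":0,"dy":0,"dz":-0.12,"rx":0,"ry":0,"rz":0},{"dx":0,"dy":0,"dz":-0.17,"rx":0,"ry":0,"rz":0}]'|sh g.sh
python3 -m inch '[{"dx":0.05,"dy":0.25,"dz":-0.03,"rx":0,"ry":0,"rz":0},{"dx":0.05,"dy":0.25,"dz":-0.03,"rx":0,"ry":0,"rz":0},{"dx":0.05,"dy":0.25,"dz":-0.03,"rx":0,"ry":0,"rz":0},{"dx":0.05,"dy":0.25,"dz":-0.03,"rx":0,"ry":0,"rz":0},{"dx":0.05,"dy":0.25,"dz":-0.03,"rx":0,"ry":0,"rz":0}]'|sh g.sh
python3 -m inch '[{"dx":0,"dy":0,"dz":0,"rx":0,"ry":0,"rz":0},{"dx":0,"dy":0,"dz":0,"rx":0,"ry":0,"rz":0},{"dx":0,"dy":0,"dz":0,"rx":0,"ry":0,"rz":0}]'|sh g.sh
python3 boxes.py; python3 - <<'E'
from h import *
b=optics.grab_frame("side")[150:270,190:330];a=optics.grab_frame("top")[120:240,130:300]
cv2.imwrite("pics/r1.png",np.hstack([cv2.resize(b,(420,360),interpolation=2),cv2.resize(a,(380,270))[:, :].repeat(1,0) if 0 else cv2.resize(a,(380,360))])[:,:,::-1])
E
```

```text
time: 30.85
tool_pos: [0.6236, -0.002, 0.0496]
tool_rot: [-0.0, 0.0, 1.0, 0.0]
contact_force: [-0.5, -0.2, 0.7]
gripper_width: 0.604
grasp_force: 0.0
tool_pos: [0.6241, -0.002, 0.1893] contact_force: [1.3, 0.3, 1.0] 
tool_pos: [0.5831, 0.203, 0.2126] contact_force: [-0.3, -0.6, 1.0] 
tool_pos: [0.5842, 0.1966, 0.2098] contact_force: [-0.2, -0.9, -1.0] 
wrist [ 61.6 217.4  52.4  49.1] 0.97 xy 0.6539 -0.0462 size 66.4 58.4 long axis ang 0.041 shiftturn [-0.0883 -0.3032]
wrist [254.7  63.1  44.6  59.2] 0.78 xy 0.4752 0.1989 size 55.6 39.2 long axis ang 0.281 shiftturn [0.136  0.0025]
wrist [360.5 150.   44.   58.6] 0.76 xy 0.5717 0.3217 size 58.3 41.3 long axis ang 0.318 shiftturn [0.0159 0.1564]
top [200.9 216.6   7.1  20. ] 0.61 xy 0.4803 0.1877 size 54.5 18.9 long axis ang 0.240 shiftturn [ 0.1297 -0.0119]
top [267.7 157.6  14.   17.4] 0.51 xy 0.6480 0.0006 size 55.7 38.8 long axis ang -0.009 shiftturn [-0.0806 -0.2453]
```

View pics/r1.png

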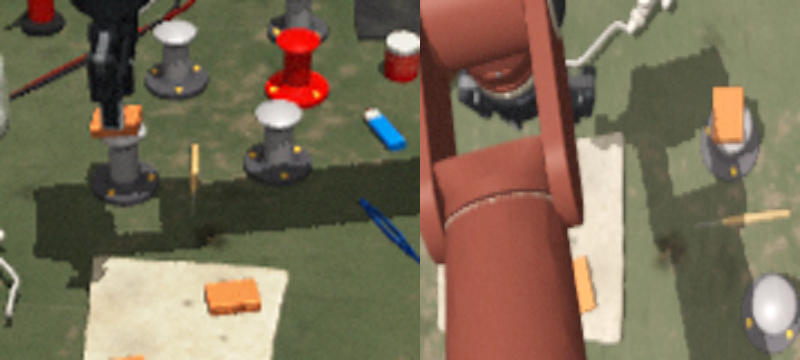

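```bash
cat > chk.py <<'E'
from h import *
from boxes import edge
for c in ("top","side","wrist"):
    W=optics.camera_info(c);optics.grab_frame(c)
    for d in nets.outline_of(c,"box1"):
        x,y,w,h,a=edge(W,d["pixels"],.098)
        print(c,"z.098: %.4f %.4f  %.1f x %.1f ang %.3f conf %.2f"%(x,y,w,h,a,d["confidence"]),np.round(d["bbox"],1))
E
sed -i '/^for c in/,$d;/^f=/d' boxes.py; cat >> boxes.py <<'E'
if __name__=="__main__":
  for c in("wrist","top"):
    W=optics.camera_info(c);optics.grab_frame(c)
    for d in nets.outline_of(c,"box1"):
        x,y,w,h,a=edge(W,d["pixels"],.027)
        print(c,np.round(d["bbox"],1),round(d["confidence"],2),"xy %.4f %.4f size %.1f %.1f long axis ang %.3f"%(x,y,w,h,a), "shift",tool(np.array([x,y,.0])).round(4)[:2],"rz",round(-a/1.5,3))
E
python3 chk.py
```

```text
top z.098: 0.6287 -0.0007  52.4 x 39.4 ang -0.007 conf 0.74 [268.4 158.1  13.1  18.5]
top z.098: 0.4699 0.1778  48.6 x 16.5 ang 0.284 conf 0.68 [202.6 218.1   6.7  18.4]
side z.098: 0.5548 0.3981  50.9 x 46.5 ang 0.342 conf 0.65 [230.2 274.7  20.3  11.8]
side z.098: 0.6474 0.0186  41.9 x 18.1 ang -1.032 conf 0.64 [228.6 189.2  15.9   9.9]
side z.098: 0.4655 0.2810  50.0 x 47.2 ang 0.257 conf 0.51 [266.5 247.8  15.8  11.5]
wrist z.098: 0.5603 0.2980  45.5 x 32.2 ang 0.342 conf 0.98 [359.6 149.5  40.4  58.2]
wrist z.098: 0.4828 0.1980  44.6 x 31.1 ang 0.276 conf 0.59 [253.4  64.5  47.4  62.4]
wrist z.098: 0.6266 0.0010  54.7 x 46.9 ang 0.057 conf 0.57 [ 60.  216.2  53.9  50.4]
```

```bash

python3 -m inch '[{"dx":0.136,"dy":0.0025,"dz":0.0,"rx":0,"ry":0,"rz":-0.09},{"dx":0.136,"dy":0.0025,"dz":0.06,"rx":0,"ry":0,"rz":-0.187},{"dx":0.136,"dy":0.0025,"dz":0.12,"rx":0,"ry":0,"rz":-0.187},{"dx":0.136,"dy":0.0025,"dz":0.18,"rx":0,"ry":0,"rz":-0.187},{"dx":0.136,"dy":0.0025,"dz":0.2,"rx":0,"ry":0,"rz":-0.187}]' 0.2 |sh g.sh
python3 -m inch '[{"dx":0,"dy":0,"dz":0,"rx":0,"ry":0,"rz":0},{"dx":0,"dy":0,"dz":0,"rx":0,"ry":0,"rz":0},{"dx":0,"dy":0,"dz":0,"rx":0,"ry":0,"rz":0},{"dx":0,"dy":0,"dz":0,"rx":0,"ry":0,"rz":0}]'|sh g.sh
python3 boxes.py | grep wrist
```

```text
tool_pos: [0.472, 0.1997, 0.0461] contact_force: [0.7, -0.5, -0.2] 
tool_pos: [0.4774, 0.2007, 0.0527] contact_force: [-0.4, -0.1, 0.2] 
wrist [379.4 359.2  18.9  39.4] 0.75 xy 0.5782 0.3368 size 36.9 16.5 long axis ang 0.384 shift [-0.1688  0.1287] rz -0.256
wrist [252.2 199.4  59.4  75.6] 0.72 xy 0.4752 0.1982 size 55.8 38.4 long axis ang 0.280 shift [ 0.0027 -0.0022] rz -0.186
```

```bash

python3 -m inch '[{"dx":0.0025,"dy":-0.002,"dz":0.03,"rx":0,"ry":0,"rz":0},{"dx":0.0025,"dy":-0.002,"dz":0.06,"rx":0,"ry":0,"rz":0},{"dx":0.0025,"dy":-0.002,"dz":0.08,"rx":0,"ry":0,"rz":0},{"dx":0.0025,"dy":-0.002,"dz":0.089,"rx":0,"ry":0,"rz":0},{"dx":0.0025,"dy":-0.002,"dz":0.089,"rx":0,"ry":0,"rz":0}]' |sh g.sh
python3 -m inch '[{"dx":0,"dy":0,"dz":0,"rx":0,"ry":0,"rz":0},{"dx":0,"dy":0,"dz":0,"rx":0,"ry":0,"rz":0}]'|sh g.sh
```

```text
tool_pos: [0.4728, 0.1978, -0.0222] contact_force: [0.4, 0.6, 0.3] 
tool_pos: [0.4747, 0.1984, -0.0201] contact_force: [0.5, 0.7, -0.2]
```

```bash

python3 -m inch '[{"dx":0,"dy":0,"dz":0,"rx":0,"ry":0,"rz":0},{"dx":0,"dy":0,"dz":0,"rx":0,"ry":0,"rz":0},{"dx":0,"dy":0,"dz":0,"rx":0,"ry":0,"rz":0},{"dx":0,"dy":0,"dz":0,"rx":0,"ry":0,"rz":0},{"dx":0,"dy":0,"dz":0,"rx":0,"ry":0,"rz":0}]' -1
python3 -m inch '[{"dx":0,"dy":0,"dz":-0.03,"rx":0,"ry":0,"rz":0},{"dx":0,"dy":0,"dz":-0.08,"rx":0,"ry":0,"rz":0},{"dx":0,"dy":0,"dz":-0.14,"rx":0,"ry":0,"rz":0.09},{"dx":0,"dy":0,"dz":-0.2,"rx":0,"ry":0,"rz":0.187},{"dx":0,"dy":0,"dz":-0.26,"rx":0,"ry":0,"rz":0.187}]'
python3 -m inch '[{"dx":0,"dy":0,"dz":0,"rx":0,"ry":0,"rz":0},{"dx":0,"dy":0,"dz":0,"rx":0,"ry":0,"rz":0},{"dx":0,"dy":0,"dz":0,"rx":0,"ry":0,"rz":0}]'
```

```text
time: 34.95
tool_pos: [0.4749, 0.1984, -0.0199]
tool_rot: [0.001, -0.139, 0.99, 0.0]
contact_force: [-0.9, -0.5, 6.6]
gripper_width: 0.427
grasp_force: 61.2
time: 35.45
tool_pos: [0.4728, 0.1979, 0.188]
tool_rot: [-0.0, 0.002, 1.0, -0.0]
contact_force: [1.2, 0.8, -0.0]
gripper_width: 0.423
grasp_force: 60.5
time: 35.75
tool_pos: [0.4723, 0.1977, 0.1844]
tool_rot: [-0.002, 0.0, 1.0, -0.0]
contact_force: [-0.8, -0.0, -1.4]
gripper_width: 0.43
grasp_force: 60.5
```

```bash

python3 -m inch '[{"dx":-0.085,"dy":-0.312,"dz":-0.02,"rx":0,"ry":0,"rz":0},{"dx":-0.085,"dy":-0.312,"dz":-0.02,"rx":0,"ry":0,"rz":0},{"dx":-0.085,"dy":-0.312,"dz":-0.02,"rx":0,"ry":0,"rz":0},{"dx":-0.085,"dy":-0.312,"dz":-0.02,"rx":0,"ry":0,"rz":0},{"dx":-0.085,"dy":-0.312,"dz":-0.02,"rx":0,"ry":0,"rz":0}]' |sh g.sh
python3 -m inch '[{"dx":0,"dy":-0.005,"dz":0,"rx":0,"ry":0,"rz":0},{"dx":0,"dy":-0.005,"dz":0,"rx":0,"ry":0,"rz":0},{"dx":0,"dy":-0.005,"dz":0,"rx":0,"ry":0,"rz":0},{"dx":0,"dy":-0.005,"dz":0,"rx":0,"ry":0,"rz":0}]'|sh g.sh
sed -i 's/+.0357+/+.0353+/' place.py; python3 place.py 3
```

```text
tool_pos: [0.5376, -0.0444, 0.199] contact_force: [1.4, 0.1, -0.5] 
tool_pos: [0.5382, -0.0452, 0.2009] contact_force: [0.3, 0.2, -1.0] 
[ 0.53846208 -0.04524922  0.20130989] rot [ 2.00e-03 -3.14e+00 -1.00e-03] width 0.41997233774321124
dome [241.3  78.8  56.1  59.5] [ 0.4497 -0.0569] [-1.2 -1.1  1.2  1.3] shift [ 0.111  -0.0144]
box in hand, tool mm, x range -26.2253844195085 30.657357572768994 y -18.239366349561486 19.65356888238966 [255.  250.4  86.  109.9]
```

```bash

python3 -m inch '[{"dx":0.108,"dy":-0.015,"dz":0.0,"rx":0,"ry":0,"rz":0},{"dx":0.108,"dy":-0.015,"dz":0.06,"rx":0,"ry":0,"rz":0},{"dx":0.108,"dy":-0.015,"dz":0.12,"rx":0,"ry":0,"rz":0},{"dx":0.108,"dy":-0.015,"dz":0.15,"rx":0,"ry":0,"rz":0},{"dx":0.108,"dy":-0.015,"dz":0.168,"rx":0,"ry":0,"rz":0}]'|sh g.sh
python3 -m inch '[{"dx":0,"dy":0,"dz":0,"rx":0,"ry":0,"rz":0},{"dx":0,"dy":0,"dz":0,"rx":0,"ry":0,"rz":0},{"dx":0,"dy":0,"dz":0,"rx":0,"ry":0,"rz":0},{"dx":0,"dy":0,"dz":0,"rx":0,"ry":0,"rz":0},{"dx":0,"dy":0,"dz":0,"rx":0,"ry":0,"rz":0}]'
```

```text
tool_pos: [0.4498, -0.0574, 0.0642] contact_force: [0.2, -0.5, -0.9] 
time: 37.8
tool_pos: [0.4536, -0.059, 0.069]
tool_rot: [0.001, 0.0, 1.0, -0.0]
contact_force: [0.4, 0.2, -0.3]
gripper_width: 0.424
grasp_force: 60.6
```

```bash

python3 -m inch '[{"dx":0.0,"dy":0.001,"dz":0.005,"rx":0,"ry":0,"rz":0},{"dx":0.0,"dy":0.001,"dz":0.01,"rx":0,"ry":0,"rz":0},{"dx":0.0,"dy":0.001,"dz":0.014,"rx":0,"ry":0,"rz":0},{"dx":0.0,"dy":0.001,"dz":0.016,"rx":0,"ry":0,"rz":0},{"dx":0.0,"dy":0.001,"dz":0.016,"rx":0,"ry":0,"rz":0}]'|sh g.sh
python3 -m inch '[{"dx":0,"dy":0,"dz":0.001,"rx":0,"ry":0,"rz":0},{"dx":0,"dy":0,"dz":0.002,"rx":0,"ry":0,"rz":0},{"dx":0,"dy":0,"dz":0.002,"rx":0,"ry":0,"rz":0}]'|sh g.sh
python3 -m inch '[{"dx":0,"dy":0,"dz":0.001,"rx":0,"ry":0,"rz":0},{"dx":0,"dy":0,"dz":0.001,"rx":0,"ry":0,"rz":0}]'|sh g.sh
```

```text
tool_pos: [0.4521, -0.0578, 0.0542] contact_force: [0.2, -0.4, -0.5] 
tool_pos: [0.4526, -0.0579, 0.0532] contact_force: [-0.4, -0.0, -0.4] 
tool_pos: [0.4525, -0.0579, 0.0524] contact_force: [-1.2, 0.1, -1.0]
```

```bash

python3 -m inch '[{"dx":0.0005,"dy":0,"dz":0.001,"rx":0,"ry":0,"rz":0},{"dx":0.0005,"dy":0,"dz":0.0015,"rx":0,"ry":0,"rz":0}]'|sh g.sh
python3 -m inch '[{"dx":0,"dy":0,"dz":0.001,"rx":0,"ry":0,"rz":0},{"dx":0,"dy":0,"dz":0.001,"rx":0,"ry":0,"rz":0}]'|sh g.sh
python3 -m inch '[{"dx":0,"dy":0,"dz":0.0005,"rx":0,"ry":0,"rz":0},{"dx":0,"dy":0,"dz":0.0005,"rx":0,"ry":0,"rz":0}]'|sh g.sh
python3 -m inch '[{"dx":0,"dy":0,"dz":0.0005,"rx":0,"ry":0,"rz":0},{"dx":0,"dy":0,"dz":0.0005,"rx":0,"ry":0,"rz":0}]'|sh g.sh
```

```text
tool_pos: [0.4521, -0.0579, 0.0512] contact_force: [0.9, -0.4, -0.5] 
tool_pos: [0.4522, -0.0579, 0.0509] contact_force: [-1.2, 0.5, 2.2] 
tool_pos: [0.4523, -0.0579, 0.0508] contact_force: [-3.6, 0.8, 6.1] 
tool_pos: [0.4523, -0.0579, 0.0508] contact_force: [-4.0, 1.2, 8.1]
```

Contact. I'll release, lift and go back to the last box.

```bash

python3 -m inch '[{"dx":0,"dy":0,"dz":-0.0015,"rx":0,"ry":0,"rz":0},{"dx":0,"dy":0,"dz":-0.0015,"rx":0,"ry":0,"rz":0}]'|sh g.sh
python3 -m inch '[{"dx":0,"dy":0,"dz":0,"rx":0,"ry":0,"rz":0},{"dx":0,"dy":0,"dz":0,"rx":0,"ry":0,"rz":0},{"dx":0,"dy":0,"dz":0,"rx":0,"ry":0,"rz":0},{"dx":0,"dy":0,"dz":0,"rx":0,"ry":0,"rz":0},{"dx":0,"dy":0,"dz":0,"rx":0,"ry":0,"rz":0}]' 0.2|sh g.sh
python3 -m inch '[{"dx":0,"dy":0,"dz":-0.02,"rx":0,"ry":0,"rz":0},{"dx":0,"dy":0,"dz":-0.06,"rx":0,"ry":0,"rz":0},{"dx":0,"dy":0,"dz":-0.12,"rx":0,"ry":0,"rz":0},{"dx":0,"dy":0,"dz":-0.18,"rx":0,"ry":0,"rz":0}]'|sh g.sh
python3 -m inch '[{"dx":-0.12,"dy":0.22,"dz":-0.02,"rx":0,"ry":0,"rz":0},{"dx":-0.12,"dy":0.22,"dz":-0.02,"rx":0,"ry":0,"rz":0},{"dx":-0.12,"dy":0.22,"dz":-0.02,"rx":0,"ry":0,"rz":0},{"dx":-0.12,"dy":0.22,"dz":-0.02,"rx":0,"ry":0,"rz":0},{"dx":-0.12,"dy":0.22,"dz":-0.02,"rx":0,"ry":0,"rz":0}]'|sh g.sh
python3 -m inch '[{"dx":-0.03,"dy":0.22,"dz":0,"rx":0,"ry":0,"rz":0},{"dx":-0.03,"dy":0.22,"dz":0,"rx":0,"ry":0,"rz":0},{"dx":-0.03,"dy":0.22,"dz":0,"rx":0,"ry":0,"rz":0},{"dx":-0.03,"dy":0.22,"dz":0,"rx":0,"ry":0,"rz":0},{"dx":-0.03,"dy":0.22,"dz":0,"rx":0,"ry":0,"rz":0}]'|sh g.sh
python3 chk.py|grep -v wrist; python3 boxes.py
```

```text
tool_pos: [0.4524, -0.058, 0.0509] contact_force: [0.1, 0.8, 1.6] 
tool_pos: [0.4521, -0.0579, 0.0508] contact_force: [-0.6, 0.8, -0.4] 
tool_pos: [0.4513, -0.0576, 0.1956] contact_force: [0.7, -0.5, 0.2] 
tool_pos: [0.5499, 0.1224, 0.2109] contact_force: [0.1, -1.5, -0.0] 
tool_pos: [0.572, 0.2967, 0.2102] contact_force: [-0.2, -0.6, -0.4] 
top z.098: 0.5609 0.2966  52.4 x 25.1 ang 0.249 conf 0.63 [161.1 183.8  13.1  22.7]
top z.098: 0.6287 0.0007  52.4 x 36.7 ang -0.007 conf 0.60 [268.1 159.5  12.1  19.8]
top z.098: 0.4558 -0.0584  49.6 x 35.5 ang -0.013 conf 0.57 [287.4 221.2  13.7  20. ]
top z.098: 0.5912 -0.2157  50.3 x 49.1 ang 1.533 conf 0.33 [344.6 170.6  16.   24.9]
side z.098: 0.4538 -0.0495  48.1 x 41.8 ang 0.100 conf 0.70 [280.8 183.4  18.6   8.6]
side z.098: 0.5555 0.3956  48.3 x 42.6 ang 0.357 conf 0.67 [231.  274.9  20.8  15.9]
wrist [280.5 157.   40.7  52.8] 0.76 xy 0.5715 0.3232 size 55.1 37.6 long axis ang 0.340 shift [0.0016 0.038 ] rz -0.227
top [394.6 222.5  19.3  20.4] 0.66 xy 0.4567 -0.3678 size 52.6 52.4 long axis ang 1.565 shift [ 0.1434 -0.8265] rz -1.043
top [287.6 221.1  14.   20.1] 0.56 xy 0.4658 -0.0607 size 57.5 38.3 long axis ang 0.070 shift [ 0.1327 -0.4427] rz -0.047
top [270.4 158.6  13.6  17.8] 0.54 xy 0.6480 -0.0008 size 55.7 36.0 long axis ang -0.007 shift [-0.095  -0.3674] rz 0.005
top [163.9 184.3   8.1  19.4] 0.5 xy 0.5772 0.3131 size 54.4 21.8 long axis ang 0.218 shift [-0.0057  0.0248] rz -0.145
```

```bash

python3 -m inch '[{"dx":0.0015,"dy":0.038,"dz":0.04,"rx":0,"ry":0,"rz":-0.09},{"dx":0.0015,"dy":0.038,"dz":0.08,"rx":0,"ry":0,"rz":-0.18},{"dx":0.0015,"dy":0.038,"dz":0.12,"rx":0,"ry":0,"rz":-0.227},{"dx":0.0015,"dy":0.038,"dz":0.17,"rx":0,"ry":0,"rz":-0.227},{"dx":0.0015,"dy":0.038,"dz":0.2,"rx":0,"ry":0,"rz":-0.227}]' 0.2 |sh g.sh
python3 -m inch '[{"dx":0,"dy":0,"dz":0,"rx":0,"ry":0,"rz":0},{"dx":0,"dy":0,"dz":0,"rx":0,"ry":0,"rz":0},{"dx":0,"dy":0,"dz":0,"rx":0,"ry":0,"rz":0},{"dx":0,"dy":0,"dz":0,"rx":0,"ry":0,"rz":0}]'|sh g.sh
python3 boxes.py | grep wrist
```

```text
tool_pos: [0.5695, 0.3234, 0.0473] contact_force: [-0.6, 0.9, 0.8] 
tool_pos: [0.573, 0.3251, 0.0537] contact_force: [-0.4, -0.3, -0.1] 
wrist [252.1 198.4  54.1  79.6] 0.87 xy 0.5715 0.3230 size 56.8 37.8 long axis ang 0.343 shift [ 0.0021 -0.0019] rz -0.229
```

```bash

python3 -m inch '[{"dx":0.002,"dy":-0.002,"dz":0.03,"rx":0,"ry":0,"rz":0},{"dx":0.002,"dy":-0.002,"dz":0.06,"rx":0,"ry":0,"rz":0},{"dx":0.002,"dy":-0.002,"dz":0.08,"rx":0,"ry":0,"rz":0},{"dx":0.002,"dy":-0.002,"dz":0.09,"rx":0,"ry":0,"rz":0},{"dx":0.002,"dy":-0.002,"dz":0.09,"rx":0,"ry":0,"rz":0}]' |sh g.sh
python3 -m inch '[{"dx":0,"dy":0,"dz":0,"rx":0,"ry":0,"rz":0},{"dx":0,"dy":0,"dz":0,"rx":0,"ry":0,"rz":0}]'|sh g.sh
```

```text
tool_pos: [0.5693, 0.322, -0.0226] contact_force: [0.3, -0.3, 0.5] 
tool_pos: [0.5715, 0.3229, -0.0196] contact_force: [-0.8, 0.6, -1.4]
```

```bash

python3 -m inch '[{"dx":0,"dy":0,"dz":0,"rx":0,"ry":0,"rz":0},{"dx":0,"dy":0,"dz":0,"rx":0,"ry":0,"rz":0},{"dx":0,"dy":0,"dz":0,"rx":0,"ry":0,"rz":0},{"dx":0,"dy":0,"dz":0,"rx":0,"ry":0,"rz":0},{"dx":0,"dy":0,"dz":0,"rx":0,"ry":0,"rz":0}]' -1
python3 -m inch '[{"dx":0,"dy":0,"dz":-0.04,"rx":0,"ry":0,"rz":0},{"dx":0,"dy":0,"dz":-0.1,"rx":0,"ry":0,"rz":0.06},{"dx":0,"dy":0,"dz":-0.16,"rx":0,"ry":0,"rz":0.12},{"dx":0,"dy":0,"dz":-0.22,"rx":0,"ry":0,"rz":0.18},{"dx":0,"dy":0,"dz":-0.28,"rx":0,"ry":0,"rz":0.228}]'
python3 -m inch '[{"dx":0,"dy":0,"dz":0,"rx":0,"ry":0,"rz":0},{"dx":0,"dy":0,"dz":0,"rx":0,"ry":0,"rz":0},{"dx":0,"dy":0,"dz":0,"rx":0,"ry":0,"rz":0}]'
python3 -c "
from h import *
print(rot().round(3))"
```

```text
time: 44.5
tool_pos: [0.5716, 0.3229, -0.0194]
tool_rot: [0.001, -0.169, 0.986, 0.0]
contact_force: [-0.2, -0.3, 6.4]
gripper_width: 0.426
grasp_force: 62.1
time: 45.0
tool_pos: [0.5696, 0.3221, 0.2039]
tool_rot: [-0.001, 0.003, 1.0, -0.0]
contact_force: [-0.3, -0.0, -1.2]
gripper_width: 0.421
grasp_force: 61.4
time: 45.3
tool_pos: [0.5691, 0.3219, 0.2003]
tool_rot: [-0.002, 0.001, 1.0, -0.001]
contact_force: [-0.3, -0.4, -0.9]
gripper_width: 0.423
grasp_force: 61.5
[[-1.     0.002 -0.004]
 [ 0.002  1.    -0.002]
 [ 0.004 -0.002 -1.   ]]
```

```bash

python3 -m inch '[{"dx":-0.0475,"dy":-0.226,"dz":0,"rx":0,"ry":0,"rz":0},{"dx":-0.0475,"dy":-0.226,"dz":0,"rx":0,"ry":0,"rz":0},{"dx":-0.0475,"dy":-0.226,"dz":0,"rx":0,"ry":0,"rz":0},{"dx":-0.0475,"dy":-0.226,"dz":0,"rx":0,"ry":0,"rz":0},{"dx":-0.0475,"dy":-0.226,"dz":0,"rx":0,"ry":0,"rz":0}]'|sh g.sh
python3 -m inch '[{"dx":-0.0475,"dy":-0.226,"dz":0,"rx":0,"ry":0,"rz":0},{"dx":-0.0475,"dy":-0.226,"dz":0,"rx":0,"ry":0,"rz":0},{"dx":-0.0475,"dy":-0.226,"dz":0,"rx":0,"ry":0,"rz":0},{"dx":-0.0475,"dy":-0.226,"dz":0,"rx":0,"ry":0,"rz":0},{"dx":-0.0475,"dy":-0.226,"dz":0,"rx":0,"ry":0,"rz":0}]'|sh g.sh
python3 -m inch '[{"dx":-0.0475,"dy":-0.226,"dz":0,"rx":0,"ry":0,"rz":0},{"dx":-0.0475,"dy":-0.226,"dz":0,"rx":0,"ry":0,"rz":0},{"dx":-0.0475,"dy":-0.226,"dz":0,"rx":0,"ry":0,"rz":0},{"dx":-0.0475,"dy":-0.226,"dz":0,"rx":0,"ry":0,"rz":0},{"dx":-0.0475,"dy":-0.226,"dz":0,"rx":0,"ry":0,"rz":0}]'|sh g.sh
python3 -m inch '[{"dx":0,"dy":0,"dz":0,"rx":0,"ry":0,"rz":0},{"dx":0,"dy":0,"dz":0,"rx":0,"ry":0,"rz":0},{"dx":0,"dy":0,"dz":0,"rx":0,"ry":0,"rz":0},{"dx":0,"dy":0,"dz":0,"rx":0,"ry":0,"rz":0}]'
python3 place.py 2
```

```text
tool_pos: [0.6071, 0.1372, 0.1994] contact_force: [-0.1, 1.2, -1.4] 
tool_pos: [0.6448, -0.0427, 0.1998] contact_force: [0.6, 1.1, -0.8] 
tool_pos: [0.6825, -0.2229, 0.1998] contact_force: [-0.6, 0.9, -0.3] 
time: 47.2
tool_pos: [0.6831, -0.2187, 0.203]
tool_rot: [0.0, 0.0, 1.0, 0.0]
contact_force: [-0.1, -0.1, -1.8]
gripper_width: 0.424
grasp_force: 61.4
[ 0.68312463 -0.21902809  0.20304191] rot [1.000e-03 3.141e+00 0.000e+00] width 0.4240587845074601
dome [252.7  78.5  56.8  60.3] [ 0.5943 -0.2198] [-0.7 -0.6  0.7  0.7] shift [ 0.1111 -0.0008]
box in hand, tool mm, x range -27.218987192663317 29.58982191487133 y -17.36239817479295 19.8781414783081 [255.2 248.8  83.1 112.1]
```

```bash

python3 -m inch '[{"dx":0.1095,"dy":-0.002,"dz":0.0,"rx":0,"ry":0,"rz":0},{"dx":0.1095,"dy":-0.002,"dz":0.06,"rx":0,"ry":0,"rz":0},{"dx":0.1095,"dy":-0.002,"dz":0.12,"rx":0,"ry":0,"rz":0},{"dx":0.1095,"dy":-0.002,"dz":0.15,"rx":0,"ry":0,"rz":0},{"dx":0.1095,"dy":-0.002,"dz":0.166,"rx":0,"ry":0,"rz":0}]'|sh g.sh
python3 -m inch '[{"dx":0,"dy":0,"dz":0,"rx":0,"ry":0,"rz":0},{"dx":0,"dy":0,"dz":0,"rx":0,"ry":0,"rz":0},{"dx":0,"dy":0,"dz":0,"rx":0,"ry":0,"rz":0},{"dx":0,"dy":0,"dz":0,"rx":0,"ry":0,"rz":0},{"dx":0,"dy":0,"dz":0,"rx":0,"ry":0,"rz":0}]'
python3 -m inch '[{"dx":0.0,"dy":0,"dz":0.005,"rx":0,"ry":0,"rz":0},{"dx":0.0,"dy":0,"dz":0.01,"rx":0,"ry":0,"rz":0},{"dx":0.0,"dy":0,"dz":0.014,"rx":0,"ry":0,"rz":0},{"dx":0.0,"dy":0,"dz":0.014,"rx":0,"ry":0,"rz":0},{"dx":0.0,"dy":0,"dz":0.014,"rx":0,"ry":0,"rz":0}]'|sh g.sh
```

```text
tool_pos: [0.5924, -0.2202, 0.0657] contact_force: [-0.6, -0.7, -1.6] 
time: 48.35
tool_pos: [0.5964, -0.2221, 0.0716]
tool_rot: [0.001, 0.001, 1.0, -0.001]
contact_force: [-0.1, -0.4, -0.6]
gripper_width: 0.429
grasp_force: 61.4
tool_pos: [0.5952, -0.2216, 0.0584] contact_force: [0.3, 0.4, -0.1]
```

```bash

python3 -m inch '[{"dx":0,"dy":0.0005,"dz":0.002,"rx":0,"ry":0,"rz":0},{"dx":0,"dy":0.0005,"dz":0.004,"rx":0,"ry":0,"rz":0},{"dx":0,"dy":0.0005,"dz":0.006,"rx":0,"ry":0,"rz":0},{"dx":0,"dy":0.0005,"dz":0.0065,"rx":0,"ry":0,"rz":0}]'|sh g.sh
python3 -m inch '[{"dx":0,"dy":0,"dz":0.001,"rx":0,"ry":0,"rz":0},{"dx":0,"dy":0,"dz":0.0015,"rx":0,"ry":0,"rz":0}]'|sh g.sh
python3 -m inch '[{"dx":0,"dy":0,"dz":0.0007,"rx":0,"ry":0,"rz":0},{"dx":0,"dy":0,"dz":0.001,"rx":0,"ry":0,"rz":0}]'|sh g.sh
```

```text
tool_pos: [0.5953, -0.2212, 0.0533] contact_force: [-0.2, 0.1, -1.2] 
tool_pos: [0.5954, -0.2213, 0.0524] contact_force: [0.1, -0.5, -0.6] 
tool_pos: [0.5954, -0.2213, 0.0516] contact_force: [0.7, 0.4, -1.2]
```

```bash

python3 -m inch '[{"dx":0,"dy":0,"dz":0.0005,"rx":0,"ry":0,"rz":0},{"dx":0,"dy":0,"dz":0.001,"rx":0,"ry":0,"rz":0}]'|sh g.sh
python3 -m inch '[{"dx":0,"dy":0,"dz":0.0005,"rx":0,"ry":0,"rz":0},{"dx":0,"dy":0,"dz":0.0005,"rx":0,"ry":0,"rz":0}]'|sh g.sh
python3 -m inch '[{"dx":0,"dy":0,"dz":0.0005,"rx":0,"ry":0,"rz":0},{"dx":0,"dy":0,"dz":0.0005,"rx":0,"ry":0,"rz":0}]'|sh g.sh
```

```text
tool_pos: [0.5955, -0.2213, 0.0513] contact_force: [-1.7, 0.5, 3.0] 
tool_pos: [0.5956, -0.2214, 0.0513] contact_force: [-3.9, 1.2, 6.2] 
tool_pos: [0.5956, -0.2214, 0.0512] contact_force: [-4.6, 1.5, 6.7]
```

Contact again. I'll release, lift, move away and check.

```bash

python3 -m inch '[{"dx":0,"dy":0,"dz":-0.0015,"rx":0,"ry":0,"rz":0},{"dx":0,"dy":0,"dz":-0.0015,"rx":0,"ry":0,"rz":0}]'|sh g.sh
python3 -m inch '[{"dx":0,"dy":0,"dz":0,"rx":0,"ry":0,"rz":0},{"dx":0,"dy":0,"dz":0,"rx":0,"ry":0,"rz":0},{"dx":0,"dy":0,"dz":0,"rx":0,"ry":0,"rz":0},{"dx":0,"dy":0,"dz":0,"rx":0,"ry":0,"rz":0},{"dx":0,"dy":0,"dz":0,"rx":0,"ry":0,"rz":0}]' 0.2|sh g.sh
python3 -m inch '[{"dx":0,"dy":0,"dz":-0.02,"rx":0,"ry":0,"rz":0},{"dx":0,"dy":0,"dz":-0.06,"rx":0,"ry":0,"rz":0},{"dx":0,"dy":0,"dz":-0.12,"rx":0,"ry":0,"rz":0},{"dx":0,"dy":0,"dz":-0.18,"rx":0,"ry":0,"rz":0},{"dx":0,"dy":0,"dz":-0.22,"rx":0,"ry":0,"rz":0}]'|sh g.sh
python3 -m inch '[{"dx":-0.1,"dy":0.13,"dz":-0.03,"rx":0,"ry":0,"rz":0},{"dx":-0.1,"dy":0.13,"dz":-0.03,"rx":0,"ry":0,"rz":0},{"dx":-0.1,"dy":0.13,"dz":-0.03,"rx":0,"ry":0,"rz":0},{"dx":-0.1,"dy":0.13,"dz":-0.03,"rx":0,"ry":0,"rz":0},{"dx":-0.1,"dy":0.13,"dz":-0.03,"rx":0,"ry":0,"rz":0}]'|sh g.sh
python3 -m inch '[{"dx":0,"dy":0,"dz":0,"rx":0,"ry":0,"rz":0},{"dx":0,"dy":0,"dz":0,"rx":0,"ry":0,"rz":0},{"dx":0,"dy":0,"dz":0,"rx":0,"ry":0,"rz":0},{"dx":0,"dy":0,"dz":0,"rx":0,"ry":0,"rz":0},{"dx":0,"dy":0,"dz":0,"rx":0,"ry":0,"rz":0}]'|sh g.sh
python3 chk.py
python3 - <<'E'
from h import *
b=optics.grab_frame("wrist");a=optics.grab_frame("side")[110:250,170:330]
cv2.imwrite("pics/end.png",np.hstack([cv2.resize(b,(480,360)),cv2.resize(a,(320,360),interpolation=2)])[:,:,::-1])
E
```

```text
tool_pos: [0.5957, -0.2214, 0.0514] contact_force: [-0.9, 1.3, 3.1] 
tool_pos: [0.5954, -0.2213, 0.0511] contact_force: [-0.4, 0.4, 0.5] 
tool_pos: [0.5967, -0.2219, 0.2335] contact_force: [0.8, 0.2, 0.6] 
tool_pos: [0.6759, -0.1171, 0.2524] contact_force: [-0.6, -1.3, 0.2] 
tool_pos: [0.6755, -0.1179, 0.2512] contact_force: [0.3, -0.8, 0.5] 
top z.098: 0.5982 -0.2208  51.8 x 41.9 ang -0.007 conf 0.64 [345.5 169.9  18.2  19.9]
top z.098: 0.6287 -0.0007  52.4 x 33.9 ang -0.007 conf 0.54 [269.1 160.   11.7  18.6]
side z.098: 0.6256 0.0057  56.5 x 50.8 ang -1.387 conf 0.56 [228.3 190.5  15.6  14.2]
wrist z.098: 0.5977 -0.2205  55.1 x 41.4 ang 0.063 conf 0.96 [154.6  89.8  47.7  60.3]
wrist z.098: 0.6280 -0.0018  54.1 x 43.2 ang -0.050 conf 0.64 [365.2 121.1  53.6  52.6]
```

View pics/end.png

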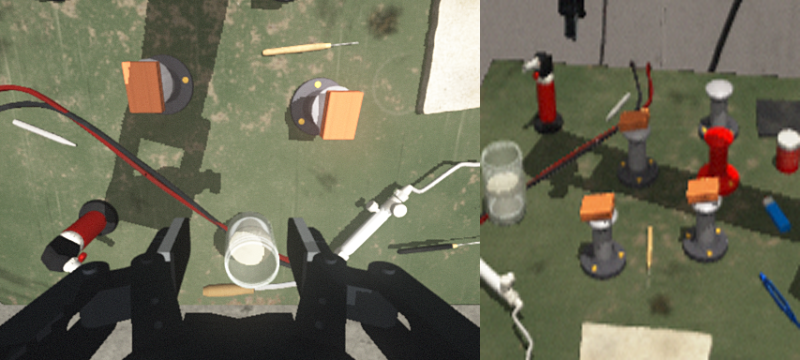

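The end view shows all three boxes sitting level on domes 1, 2 and 3, 5 mm or less off the middle, with the robot clear of everything.

```bash
python3 -c "
from plant import state,ticket
print(state()['time']);print(ticket.job_done())"
```

```text
52.85
the job is handed in; nothing more can be done
None
```

I pushed all four posts to their hard stops before lifting any box, then balanced the three boxes present on domes 1, 2 and 3, each measured within about 5 mm of the middle, and handed in at 52.9 s; no verdict was returned.

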